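# Pack three cartons tightly into the sloping tray

## Robot

A 6-joint arm with a two-finger parallel gripper is mounted at the origin on a cart in front of the work surface, level with it; the furniture and walls round the work are solid. World frame = base frame: x ahead of the robot, y to its left, z up, the work surface at z = 0. Lengths are in m, angles in rad, forces in N, time in s.
With the tool pointing down it reaches from about 0.3 to 0.825 m from the base axis. Payload 5.4 kg.
Tool frame: the origin (TCP) lies at the centre of the arm's flange, where the gripper is bolted on; the fingertips stand 190 mm ahead of it and the grasp point (between the pads) lies 171 mm ahead of it (ctrl.grasp_offset is the distance from the TCP to the grasp point, in m); z points along the fingers, y is the direction in which the jaws open and shut (so a half turn about z gives the same grasp; the last joint's range is limited). The gripper opens to 92 mm and grips with 3 to 60 N. Pads are 20 mm wide; open, the fingers measure 128 mm over their backs; the gripper's body (75 mm by 189 mm) begins 69 mm behind the grasp point.
Start: joints at [0.945, 0.158, 1.597, -0, 1.386, -0.21], TCP at [0.232, 0.526, 0.405] pointing down, gripper open.
Joint ranges: [-2.91, 2.91], [-0.94, 2.29], [0.18, 2.7], [-1.29, 4.43], [0.17, 2.64], [-3, 3]. Speed limits (rad/s): [2.57, 2.57, 3.14, 3.14, 3.14, 3.14].

## Interface

Orientations are given as a unit quaternion [w, x, y, z].
In Python, from bench import ctrl, capture, spotter gives the robot as it stands.
- The arm moves only by the tool step_arm, never from a script. Its argument "increments" is a list of rows, each a list of 7 numbers: the finger opening in mm, from 0 to 91.9, then the shift along the tool's x, y, z in mm, then the turn, a rotation vector about the tool's x, y, z in rad. A call has 1 to 10 rows; each row shifts and turns the commanded pose from where the row before left it, along the tool's axes as they then stand; what a row does not reach is not made up. A row lasts 1/8 s, in which the tool goes at most 62.5 mm and 10.7 degrees, less where a joint would pass 70% of its speed; a pose out of reach is approached as far as the arm can. A call with a gripper value outside its range is refused whole. The fingers move at their own pace and stop on an object; "grip_force" is the grip in N (left out, the last holds). Time passes only in rows, so rows that do not move let the fingers close. It gives the time, the measured TCP pose, the force and the opening at its end, in the units of the state.
- ctrl.observe(): the state, without advancing time (a new reading comes with each control period).
- capture(name): name is "side" or "top"; returns a dict with "img" (384x512x3 uint8, red, green, blue), "vertical_fov" (degrees; the focal length in pixels is half the picture's height over the tangent of half this angle, whatever the lens; pixels are square), "cx", "cy" (the principal point, pixels), "rvec" (rotation vector, rad) and "tvec" (3), from world to camera coordinates, as OpenCV has them. Camera axes: x right, y down, z forward; pixel columns grow to the right and rows downward; lengths in m; the calibration is good to about 2 mm. A picture is of the moment at which its call begins. There is no depth.
- ctrl.job_done(): hands the job in, once; it reports no verdict.
Trained networks look in the newest picture that a camera, given by its name, has taken for a name from the list of things; names that differ only in an ending like _2 or _b are one class to them, and where a whole thing is asked for, a point or a joint stands for the part that bears it (a point fixed in the world has none). Each returns a list of dicts, best first, with "conf" (0 to 1); they miss things now and then, are a little off and sometimes report something else, mostly with a low value. They report only what shows in the picture. A call takes as long as a camera call.
- spotter.spot_in(thing, camera): "centre" ([x, y, z] in m, in world coordinates, good to about 4 mm: the middle of the surface that is visible of it).
- spotter.spot_point(thing, camera): "centre" ([x, y, z] in m, in world coordinates, good to about 4 mm: a listed point, or the origin of a listed thing).
The state is a dict: "clock": time; "joints": joint angles; "joint_vel": joint speeds; "joint_efforts": joint torques, N m; "position": TCP position; "eef_rot": TCP orientation; "ft_force": force on the tool from outside, world axes, zero at the start; "torque": the same for the moment, N m; "gripper_width": finger opening in m.
Only numpy, scipy, OpenCV 4.12 (cv2) and the standard library are available. Lean on these libraries where they do the work, as an engineer would, in place of code of your own. Each camera call takes 0.05 s, during which the arm holds its last target.

## Task

Pack the two cartons that stand on the worktop into the sloping metal tray beside the carton that is already in it, so that all three stand upright side by side, flat on the tray's floor, with their long sides running up the slope. The tray is only just wide enough: close the cartons up to its sides to make room. Leave the other things on the worktop where they are and let go of everything at the end.

Things in the scene. Friction and masses are not known exactly. Their poses are not given: they have to be found in the camera images.
- tray: aluminium tray on a wire stand, sloping 30 degrees down towards the robot. Origin: centre of its inner floor, 52 mm above the worktop. x runs up the slope (away from the robot), y level across it (to the left), z is square to the floor. Inside 132 mm along x, 156 mm along y; walls 4 mm thick, 30 mm above the floor. The three cartons side by side take 151 mm of the 156 mm. It does not move
- carton_low: lowest and longest carton: rigid box 55 mm wide (its x), 123 mm long (its y), 54 mm high (its z), about 0.05 kg; it starts in the tray, its width along the tray's y, loose, somewhere off the side walls. Origin: centre of its underside
- carton_mid: middle carton: rigid box 50 mm wide (its x), 106 mm long (its y), 64 mm high (its z), about 0.07 kg; it starts standing on the worktop to the right. Origin: centre of its underside. If it stands at one side wall and the low carton at the other, the tall one goes between them
- carton_tall: tallest and shortest carton: rigid box 46 mm wide (its x), 90 mm long (its y), 89 mm high (its z), about 0.08 kg; it starts standing on the worktop to the right. Origin: centre of its underside. It is tall enough to be held by its top 23 mm above both neighbours while it goes in last
- gauze_pack: sealed white gauze packet, 55x75x12 mm, lying flat; a bystander; origin at the centre of its underside
- pen_torch: grey pen torch, 134 mm long, lying on the worktop near the front edge; a bystander; origin under its middle
- thermometer: white stick thermometer, 119 mm long, lying near the front edge; a bystander; origin under its middle
- syringe: empty white syringe, 139 mm long, lying near the front edge at the left; a bystander; origin under its middle
- vial1: brown dropper bottle, 33 mm across, 102 mm high, behind the work at the right; a bystander; origin at the centre of its underside
- tumbler: clear tumbler, 76 mm across, 86 mm high, at the far left; a bystander; origin at the centre of its underside
- tape_roll: roll of brown tape, 96 mm across, 48 mm high, behind the work; a bystander; origin at the centre of its underside

How it is judged:
At the end, for the whole second after the job is handed in: each of the three cartons stands inside the tray with its underside on the floor (within 5 mm, square to it within 0.08 rad), the right way up, its length along the slope (within 0.15 rad), within the tray's walls, at rest and not touched by the fingers (z of carton_low in the frame of tray between -0.004 and 0.005 m and angle between the z axis of each of carton_low, carton_mid, carton_tall and the z axis of tray, either way round below 0.08 rad and x of carton_low in the frame of tray between -0.0075 and 0.0075 m and y of carton_low in the frame of tray between -0.0535 and 0.0535 m and angle between the x axis of each of carton_low, carton_mid, carton_tall and the y axis of tray, either way round below 0.15 rad and angle between each of carton_low, carton_mid, carton_tall's own z axis and vertical below 1 rad and linear speed of each of carton_low, carton_mid, carton_tall below 0.02 m/s and contact force between the fingers and carton_low below 0.1 N and z of carton_mid in the frame of tray between -0.004 and 0.005 m and x of carton_mid in the frame of tray between -0.016 and 0.016 m and y of carton_mid in the frame of tray between -0.056 and 0.056 m and contact force between the fingers and carton_mid below 0.1 N and z of carton_tall in the frame of tray between -0.004 and 0.005 m and x of carton_tall in the frame of tray between -0.024 and 0.024 m and y of carton_tall in the frame of tray between -0.058 and 0.058 m and contact force between the fingers and carton_tall below 0.1 N).
It fails at once if a bystander (gauze packet, pen torch, thermometer, syringe, dropper bottle, tumbler or tape roll) is shifted by more than 40 mm (distance of any of gauze_pack, pen_torch, thermometer, syringe, vial1, tumbler, tape_roll from where it was at the start of the episode above 0.04 m).
It also fails if it takes over 64 s, if anything falls off the work surface, if the arm or the gripper's body presses on something with over 40 N, if the wrist force passes 120 N, or if a joint passes its speed limit or range.

## Working session

There is one attempt and no reset: what is moved stays moved. The work goes in short steps, Python scripts to look and compute and a tool call to move; the robot and the scene stay as the last step left them, time stands still between calls to the robot, and variables do not carry over. Pictures are saved under pics/ and viewed, and the job is handed in when it is done.

Besides the shell and the picture viewer there is one more tool, called after ">>>" by a JSON object that holds its "api" and its "payload", one argument or row to a line. step_arm: Moves the arm, as the interface text tells. Its arguments: {"type":"object","properties":{"increments":{"type":"array"},"grip_force":{"type":"number"}},"required":["increments"]}

```bash
ls; mkdir -p pics
python3 - <<'E'
from bench import ctrl, capture, spotter
import cv2
print(ctrl.observe(), ctrl.grasp_offset)
for n in ("side","top"):
    c=capture(n); cv2.imwrite(f"pics/{n}0.png",c["img"][:,:,::-1]); print(n,{k:v for k,v in c.items() if k!="img"})
    for t in ("tray","carton_low","carton_mid","carton_tall","gauze_pack","vial1","tape_roll","tumbler"):
        print(t,[(r["conf"],r["centre"]) for r in spotter.spot_point(t,n)[:2]])
print(ctrl.observe()["clock"])
E
```

```text
pics
{'clock': 0.0, 'joints': array([ 9.44881325e-01,  1.59026033e-01,  1.59823832e+00,  1.65905556e-06,
        1.38622016e+00, -2.10096144e-01]), 'joint_vel': array([-0.00032194,  0.00329311,  0.00045719,  0.00047515, -0.00074733,
       -0.00027173]), 'joint_efforts': array([-1.72082175e-03, -3.85577774e+01, -3.22112560e+01,  7.00779702e-02,
        3.80495971e-02, -1.14475556e-04]), 'position': array([0.23211114, 0.52575778, 0.40372848]), 'eef_rot': array([-3.84733527e-04,  2.06414860e-01,  9.78464108e-01, -8.64152511e-04]), 'ft_force': array([ 0.32969017,  0.33729513, -0.11070903]), 'torque': array([-0.01641761,  0.00278377,  0.06000909]), 'gripper_width': 0.09181562546644986} 0.1714
side {'vertical_fov': 43.76571918769565, 'cx': 253.08893426735438, 'cy': 186.95890395584652, 'rvec': array([ 0.64101947, -2.31315654,  1.50480436]), 'tvec': array([0.50197876, 0.14242935, 1.51152123])}
tray [(0.9, [0.5976, 0.1224, 0.0511])]
carton_low []
carton_mid []
carton_tall [(0.6, [0.4437, -0.2914, 0.0011])]
gauze_pack [(0.49, [0.5394, -0.3351, -0.0013])]
vial1 []
tape_roll [(0.61, [0.7507, 0.1998, -0.0003])]
tumbler [(0.56, [0.3636, 0.4226, 0.0016])]
top {'vertical_fov': 54.31038974538284, 'cx': 250.99909803239106, 'cy': 194.60216909750756, 'rvec': array([ 2.18193657, -2.11793643,  0.21602966]), 'tvec': array([0.0091702 , 0.56032615, 1.01924635])}
tray [(0.9, [0.5952, 0.1182, 0.0529]), (0.36, [0.7572, 0.1987, 0.0025])]
carton_low [(0.57, [0.5913, 0.1057, 0.0513])]
carton_mid [(0.59, [0.6158, -0.2405, -0.0018])]
carton_tall [(0.9, [0.4441, -0.2943, 0.0])]
gauze_pack [(0.62, [0.5389, -0.3367, -0.0019])]
vial1 [(0.76, [0.7527, -0.3099, 0.001]), (0.36, [0.5895, 0.1055, 0.0507])]
tape_roll [(0.93, [0.7572, 0.1985, 0.0011])]
tumbler [(0.96, [0.3617, 0.4219, -0.0003])]
0.9
```

View pics/top0.png

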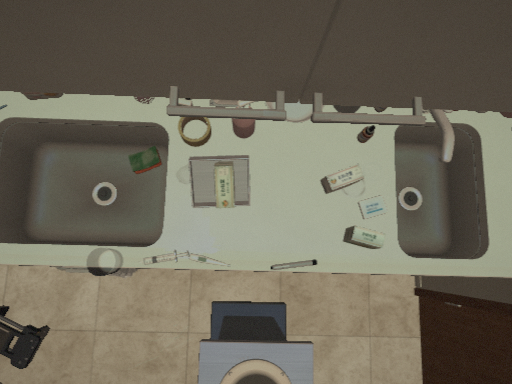

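View pics/side0.png

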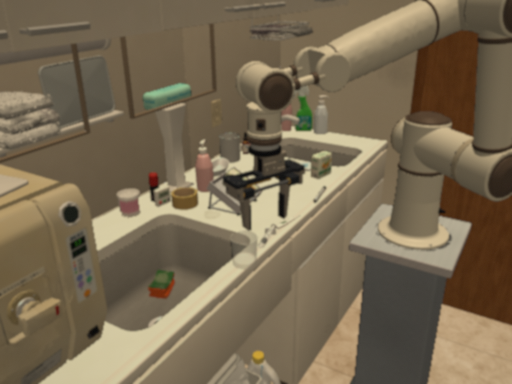

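```bash
cat > h.py <<'E'
import numpy as np, cv2
from bench import ctrl, capture, spotter
def K(c):
    f=c["img"].shape[0]/2/np.tan(np.radians(c["vertical_fov"]/2)); return np.array([[f,0,c["cx"]],[0,f,c["cy"]],[0,0,1.]])
def proj(c,P): return cv2.projectPoints(np.asarray(P,float).reshape(-1,3),c["rvec"],c["tvec"],K(c),None)[0][:,0]
def onplane(c,uv,z,n=None,p0=None):
    R=cv2.Rodrigues(c["rvec"])[0]; C=-R.T@c["tvec"]
    n=np.array([0,0,1.]) if n is None else n; p0=np.array([0,0,z]) if p0 is None else p0
    o=[]
    for q in np.atleast_2d(uv):
        d=R.T@np.linalg.inv(K(c))@np.array([q[0],q[1],1.]); o.append(C+d*(n@(p0-C))/(n@d))
    return np.array(o)
def crop(c,name,x0,y0,w,h,s):
    im=cv2.resize(c["img"][y0:y0+h,x0:x0+w,::-1],None,fx=s,fy=s,interpolation=cv2.INTER_CUBIC); cv2.imwrite(name,im); return im
def rz(a): return np.array([[np.cos(a),-np.sin(a),0],[np.sin(a),np.cos(a),0],[0,0,1.]])
def ry(a): return np.array([[np.cos(a),0,np.sin(a)],[0,1,0],[-np.sin(a),0,np.cos(a)]])
E
python3 - <<'E'
from h import *
c=capture("top")
crop(c,"pics/trayz.png",180,145,80,75,8)
crop(c,"pics/cartz.png",315,155,80,95,6)
for uv in [(0,0)]: 
    R=cv2.Rodrigues(c["rvec"])[0]; print(-R.T@c["tvec"])
E
```

```text
[0.3831025  0.05961952 1.09662692]
```

View pics/trayz.png

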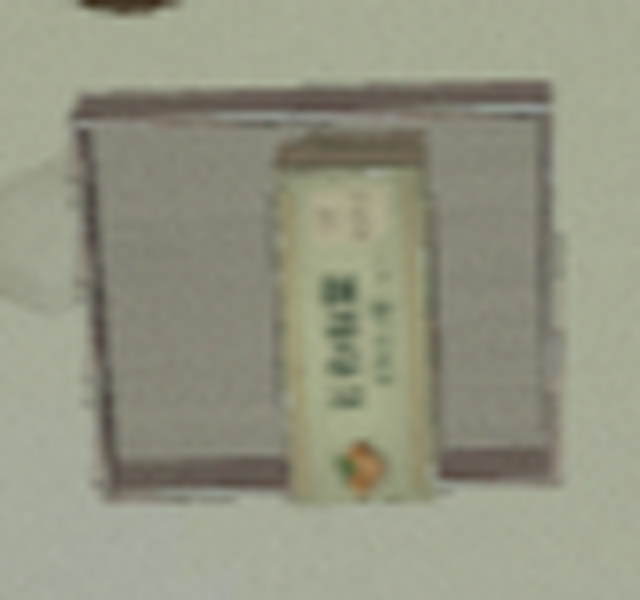

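View pics/cartz.png

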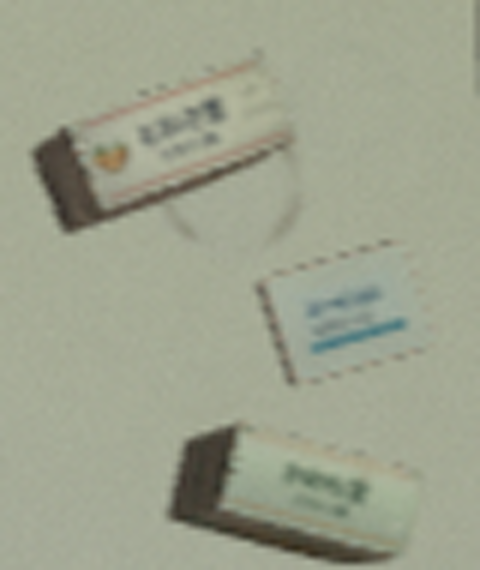

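```bash
cat >> h.py <<'E'
from scipy.optimize import least_squares
def box(w,l,h,z0=0): return np.array([[sx*w/2,sy*l/2,z] for z in (z0,h) for sx,sy in((1,1),(-1,1),(-1,-1),(1,-1))])
def trayT(p): return rz(p[2])@ry(-np.pi/6), np.array([p[0],p[1],.052])
def drawbox(im,c,P,x0,y0,s,col):
    q=((proj(c,P)-[x0,y0]+.5)*s-.5).round().astype(int)
    for i in range(4):
        for a,b in((i,(i+1)%4),(i+4,(i+1)%4+4),(i,i+4)): cv2.line(im,tuple(map(int,q[a])),tuple(map(int,q[b])),col,1)
def clk(pts,x0,y0,s): return (np.array(pts,float)+.5)/s-.5+[x0,y0]
E
cat > fit0.py <<'E'
from h import *
c=capture("top")
# tray
tp=np.array([[.070,.082,.03],[.070,-.082,.03],[-.070,-.082,.03],[-.070,.082,.03]])
uv=clk([(80,122),(551,108),(559,482),(106,498)],180,145,8)
def f(p):
    R,t=trayT(p); return (proj(c,tp@R.T+t)-uv).ravel()
r=least_squares(f,[.597,.12,0]); tr=r.x; print("tray",tr,r.fun.round(2))
R,t=trayT(tr)
im=crop(c,"pics/a.png",180,145,80,75,8)
B=box(.140,.164,.030); drawbox(im,c,B@R.T+t,180,145,8,(0,0,255))
B=box(.132,.156,.030); drawbox(im,c,B@R.T+t,180,145,8,(255,0,0))
# low: local in tray; x,y,yaw (carton x along tray y)
lb=np.array([[.0615,.0275,.054],[.0615,-.0275,.054],[-.0615,-.0275,.054],[-.0615,.0275,.054]])
uvl=clk([(278,168),(425,168),(435,500),(288,500)],180,145,8)
def g(p): return (proj(c,(lb@rz(p[2]).T+[p[0],p[1],0])@R.T+t)-uvl).ravel()
r=least_squares(g,[0,-.01,0]); print("low in tray",r.x,r.fun.round(2)); lo=r.x
drawbox(im,c,(box(.123,.055,.054)@rz(lo[2]).T+[lo[0],lo[1],0])@R.T+t,180,145,8,(0,255,0))
cv2.imwrite("pics/tfit.png",im)
im=crop(c,"pics/a.png",315,155,80,95,6)
def fitbox(w,l,h,ids,pts,g0):
    P=box(w,l,h)[ids]; u=clk(pts,315,155,6)
    r=least_squares(lambda p:(proj(c,P@rz(p[2]).T+[p[0],p[1],0])-u).ravel(),g0)
    print(r.x,r.fun.round(2)); drawbox(im,c,box(w,l,h)@rz(r.x[2]).T+[r.x[0],r.x[1],0],315,155,6,(0,0,255))
# image up=+x, left=+y ; ids: 4 (+,+) 5(-,+) 6(-,-) 7(+,-)
fitbox(.050,.106,.064,[4,7,6,5,0,1],[(75,128),(258,55),(292,140),(100,222),(35,150),(70,232)],[.6158,-.2405,.2])
fitbox(.046,.090,.089,[4,7,5,0,1],[(240,425),(420,470),(220,508),(185,440),(172,518)],[.444,-.293,-.2])
cv2.imwrite("pics/cfit.png",im)
E
python3 fit0.py
```

```text
tray [0.59936209 0.11396098 0.06581201] [-1.04 -0.55  0.93 -0.53  0.77  0.55 -0.62  0.51]
low in tray [-0.00330811 -0.01117513 -0.01537438] [-1.14 -0.48  1.25 -0.78  0.72  0.51 -0.81  0.9 ]
[ 0.61707251 -0.24014182  0.38981878] [-2.43 -0.86  0.89 -1.24  2.16  0.59  0.17 -0.3  -0.66  0.07 -0.14  1.74]
[ 0.44744664 -0.29532988 -0.23331266] [-0.08 -1.23  1.93 -0.13 -0.33  1.37 -0.22 -1.11 -1.41  1.02]
```

View pics/tfit.png

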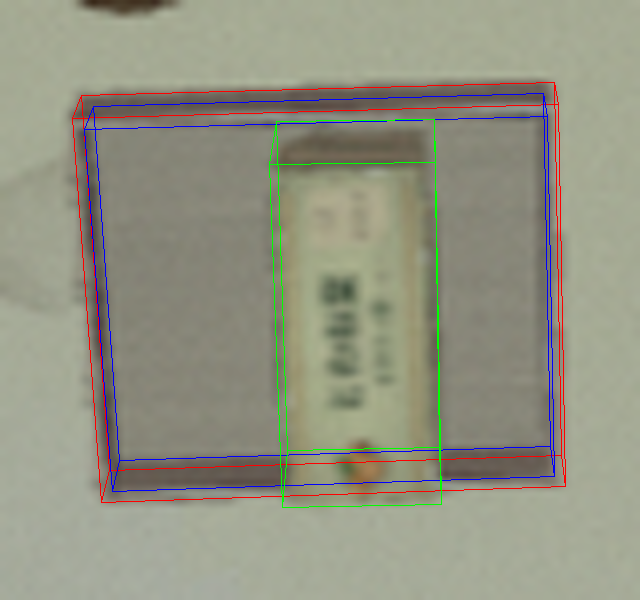

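View pics/cfit.png

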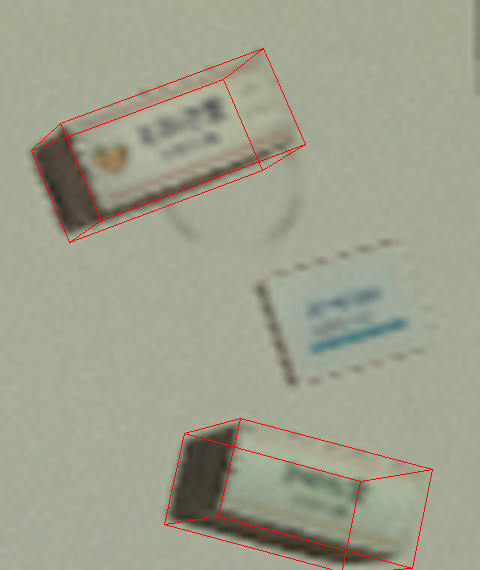

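Run:
```python
from h import *
c=capture("top")
im=cv2.resize(c["img"][:,:,::-1],None,fx=1.55,fy=1.55,interpolation=cv2.INTER_CUBIC)
o=ctrl.observe()
for t in ("tumbler","vial1","tape_roll","gauze_pack","pen_torch","thermometer","syringe","carton_tall","carton_mid"):
    s=spotter.spot_in(t,"top")
    if s:
        p=proj(c,s[0]["centre"])[0]; print(t,s[0]["conf"],s[0]["centre"],p.round(1)); cv2.drawMarker(im,tuple(int(v) for v in p*1.55),(0,0,255),0,8,1)
for p in proj(c,[o["position"],o["position"]-[0,0,.19]]): cv2.drawMarker(im,tuple(int(v) for v in p*1.55),(255,0,0),0,12,1); print(p)
cv2.imwrite("pics/full.png",im)
```

```text
tumbler 0.79 [0.3593, 0.4361, 0.0343] [100.1 262.2]
vial1 0.62 [0.7455, -0.3027, 0.0611] [365.4 134.7]
tape_roll 0.84 [0.7406, 0.1991, 0.0418] [193.4 132. ]
gauze_pack 0.83 [0.5372, -0.3303, 0.0105] [370.5 208. ]
thermometer 0.58 [0.3739, 0.1557, 0.003] [203.5 259.5]
syringe 0.65 [0.3755, 0.2728, 0.016] [161.5 257.9]
carton_tall 0.88 [0.444, -0.2833, 0.09] [364.5 237.8]
carton_mid 0.68 [0.6113, -0.2266, 0.066] [340.6 178.5]
[-37.65593533 338.93361034]
[ 24.37452151 320.47838978]
```

View pics/full.png

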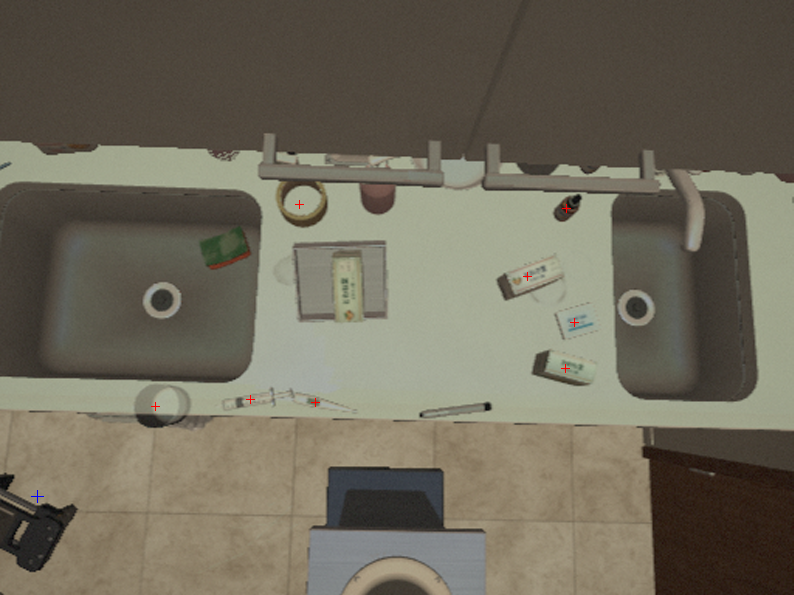

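```bash
cat >> h.py <<'E'
from scipy.spatial.transform import Rotation as Ro
GO=.1714
TR=np.array([.598,.116,.066])
def st():
    o=ctrl.observe(); q=o["eef_rot"]; return o["position"],Ro.from_quat([q[1],q[2],q[3],q[0]]),o
def tgt_tray(x,y,z,tr=None):  # grasp point in tray frame, tool y along tray y
    R,t=trayT(TR if tr is None else tr); M=np.column_stack([-R[:,0],R[:,1],-R[:,2]])
    g=R@np.array([x,y,z])+t; return g-M[:,2]*GO, Ro.from_matrix(M)
def tgt_down(x,y,z,a):
    M=np.column_stack([[np.sin(a),-np.cos(a),0],[np.cos(a),np.sin(a),0],[0,0,-1]])
    return np.array([x,y,z+GO]),Ro.from_matrix(M)
def rows(p1,R1,n=None,p0=None,R0=None):
    if p0 is None: p0,R0,_=st()
    rv=(R0.inv()*R1).as_rotvec(); d=p1-p0
    need=int(np.ceil(max(np.linalg.norm(d)*1000/60,np.degrees(np.linalg.norm(rv))/10.4,1)))
    n=n or need
    R=R0; out=[]
    for i in range(n):
        out.append(np.r_[R.inv().apply(d/n)*1000,rv/n]); R=R*Ro.from_rotvec(rv/n)
    print("n",n,"need",need,"dtot",(d*1000).round(1),"rv",rv.round(3))
    for r in out: print([float(v) for v in r[:3].round(1)]+[float(v) for v in r[3:].round(4)])
def intray(p,R,tr=None):
    Rt,t=trayT(TR if tr is None else tr); return Rt.T@(p+R.apply([0,0,GO])-t)
E
python3 - <<'E'
from h import *
c=capture("top")
print(spotter.spot_point("tray","top"),spotter.spot_point("carton_low","top"))
p,R=tgt_tray(0,-.011,.12); rows(p,R)
E
```

```text
[{'centre': [0.5955, 0.1187, 0.0505], 'conf': 0.72}, {'centre': [0.7553, 0.1997, 0.0013], 'conf': 0.54}] [{'centre': [0.5914, 0.1077, 0.0506], 'conf': 0.91}, {'centre': [0.7524, -0.3095, 0.0018], 'conf': 0.28}]
n 9 need 9 dtot [ 221.1 -430.6 -100.3] rv [-0.126 -0.513 -0.471]
[-41.8, -33.8, 11.1, -0.014, -0.057, -0.0523]
[-39.3, -36.1, 13.0, -0.014, -0.057, -0.0523]
[-36.5, -38.3, 14.6, -0.014, -0.057, -0.0523]
[-33.6, -40.4, 16.1, -0.014, -0.057, -0.0523]
[-30.5, -42.3, 17.3, -0.014, -0.057, -0.0523]
[-27.2, -44.0, 18.4, -0.014, -0.057, -0.0523]
[-23.8, -45.6, 19.2, -0.014, -0.057, -0.0523]
[-20.3, -47.1, 19.8, -0.014, -0.057, -0.0523]
[-16.6, -48.3, 20.2, -0.014, -0.057, -0.0523]
```

>>> {"api": "step_arm", "payload": {
  "increments": [
    [91,-41.8,-33.8,11.1,-0.014,-0.057,-0.0523],
    [91,-39.3,-36.1,13,-0.014,-0.057,-0.0523],
    [91,-36.5,-38.3,14.6,-0.014,-0.057,-0.0523],
    [91,-33.6,-40.4,16.1,-0.014,-0.057,-0.0523],
    [91,-30.5,-42.3,17.3,-0.014,-0.057,-0.0523],
    [91,-27.2,-44,18.4,-0.014,-0.057,-0.0523],
    [91,-23.8,-45.6,19.2,-0.014,-0.057,-0.0523],
    [91,-20.3,-47.1,19.8,-0.014,-0.057,-0.0523],
    [91,-16.6,-48.3,20.2,-0.014,-0.057,-0.0523],
    [91,0,0,0,0,0,0]
  ],
  "grip_force": 8
}}

```text
clock: 2.9
position: [0.4541, 0.0924, 0.3037]
eef_rot: [0.258, -0.029, 0.966, 0.008]
ft_force: [0.4, 0.3, 0.3]
gripper_width: 0.0909
```

Run:
```python
from h import *
p,R,o=st(); print(o["clock"],o["joints"].round(2),o["ft_force"],intray(p,R)*1000)
c=capture("top"); im=crop(c,"pics/hov.png",160,130,100,95,7)
s=capture("side"); crop(s,"pics/hovs.png",190,110,140,120,5)
Rt,t=trayT(TR)
g=p+R.apply([0,0,.19])
for d in(-.046,.046): 
    q=proj(c,g+R.apply([0,d,0]))[0]; print(q,(q-[160,130])*7)
```

```text
2.9 [-0.08 -0.19  2.19  0.12  0.63 -1.79] [0.43499755 0.25059012 0.34632423] [-2.70650506e-02 -1.45797462e+01  1.19198264e+02]
[242.09840553 191.54424402] [574.68883874 430.80970812]
[206.53610299 192.47995465] [325.75272091 437.35968256]
```

View pics/hov.png

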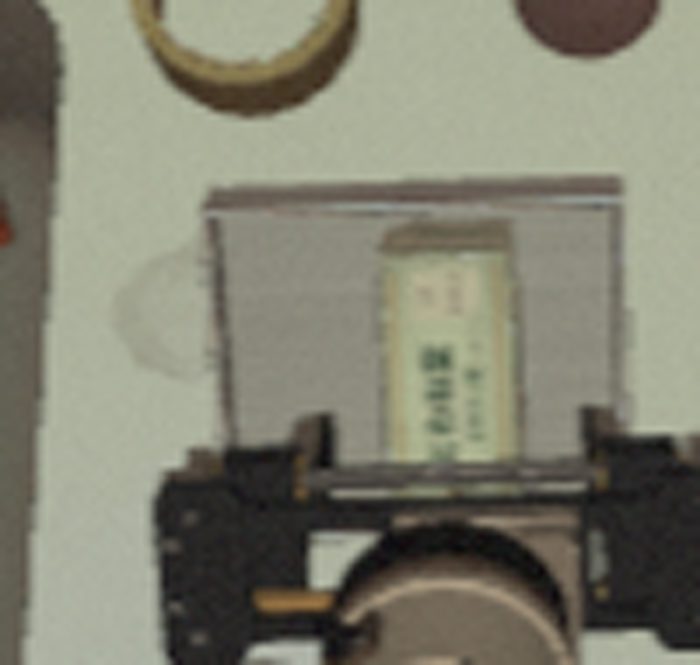

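View pics/hovs.png

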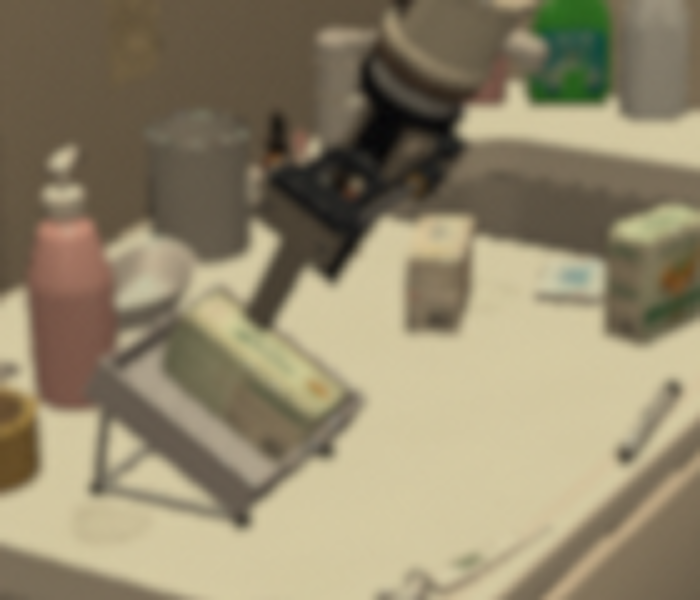

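```bash
sed -i 's/TR=np.array.*/TR=np.array([.597,.118,.066])/' h.py
python3 - <<'E'
from h import *
p,R=tgt_tray(-.003,-.011,.054); rows(p,R,4)
E
```

```text
n 4 need 2 dtot [ 29.4   4.2 -58.5] rv [-0.    -0.001 -0.002]
[0.9, 0.6, 16.4, -0.0001, -0.0004, -0.0005]
[0.9, 0.6, 16.4, -0.0001, -0.0004, -0.0005]
[0.9, 0.6, 16.4, -0.0001, -0.0004, -0.0005]
[0.9, 0.6, 16.4, -0.0001, -0.0004, -0.0005]
```

>>> {"api": "step_arm", "payload": {
  "increments": [
    [91,1,0.6,16.4,0,0,0],
    [91,1,0.6,16.4,0,0,0],
    [91,1,0.6,16.4,0,0,0],
    [91,1,0.6,16.4,0,0,0],
    [91,0,0,0,0,0,0],
    [50,0,0,0,0,0,0],
    [50,0,0,0,0,0,0],
    [50,0,0,0,0,0,0],
    [50,0,0,0,0,0,0],
    [50,0,0,0,0,0,0]
  ]
}}

```text
clock: 4.25
position: [0.4825, 0.0997, 0.2458]
eef_rot: [0.259, -0.032, 0.965, 0.008]
ft_force: [-4.0, -0.9, 4.7]
gripper_width: 0.0555
```

Run:
```python
from h import *
p,R,o=st(); print(o["clock"],o["ft_force"],o["gripper_width"],intray(p,R)*1000)
c=capture("top"); im=crop(c,"pics/g1.png",160,130,100,95,7)
s=capture("side"); crop(s,"pics/g1s.png",190,110,140,120,5)
```

```text
4.25 [-3.97911507 -0.89653929  4.71818641] 0.05552632411972248 [ -3.02749269 -10.75306432  54.14225082]
```

View pics/g1.png

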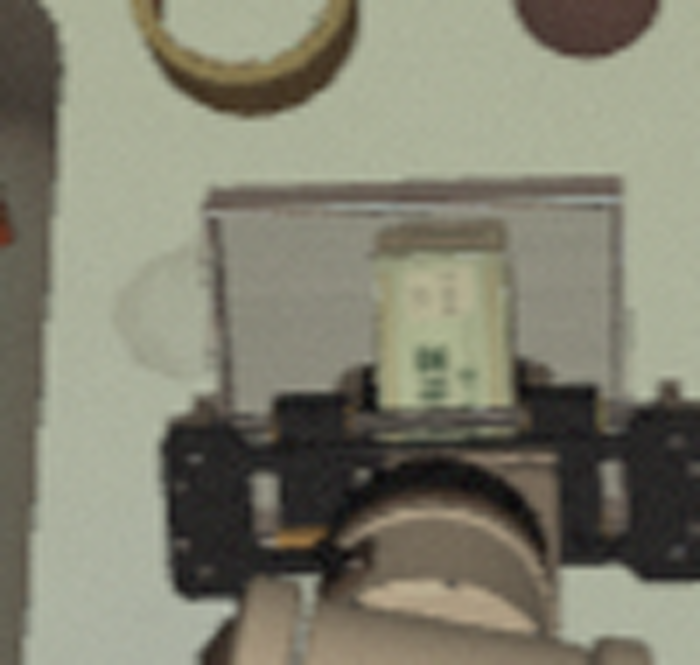

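View pics/g1s.png

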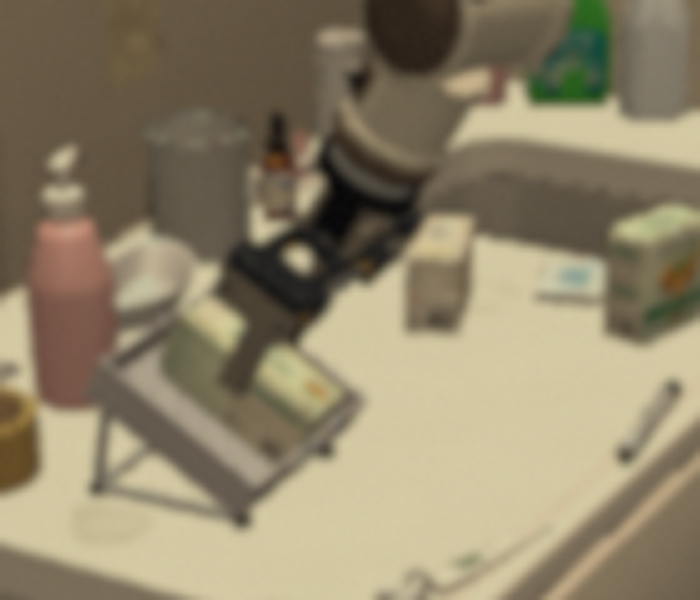

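>>> {"api": "step_arm", "payload": {
  "increments": [
    [50,0,-6,0,0,0,0],
    [50,0,-8,0,0,0,0],
    [50,0,-8,0,0,0,0],
    [50,0,-8,0,0,0,0],
    [50,0,-4,0,0,0,0],
    [50,0,0,0,0,0,0]
  ]
}}

```text
clock: 5.1
position: [0.4849, 0.0656, 0.2458]
eef_rot: [0.259, -0.032, 0.965, 0.009]
ft_force: [-3.0, 0.3, 5.2]
gripper_width: 0.0556
```

>>> {"api": "step_arm", "payload": {
  "increments": [
    [50,0,-1,0,0,0,0],
    [50,0,-1,0,0,0,0],
    [50,0,-1,0,0,0,0]
  ]
}}

```text
clock: 5.48
position: [0.4851, 0.063, 0.2458]
eef_rot: [0.259, -0.032, 0.965, 0.009]
ft_force: [-2.4, 4.1, 5.7]
gripper_width: 0.0552
```

>>> {"api": "step_arm", "payload": {
  "increments": [
    [50,0,-1,0,0,0,0],
    [50,0,-1,0,0,0,0]
  ]
}}

```text
clock: 5.72
position: [0.4852, 0.061, 0.2459]
eef_rot: [0.259, -0.032, 0.965, 0.009]
ft_force: [-3.0, 2.9, 5.0]
gripper_width: 0.0556
```

Run:
```python
from h import *
p,R,o=st(); print(o["clock"],o["ft_force"],o["gripper_width"],intray(p,R)*1000)
c=capture("top"); im=crop(c,"pics/g2.png",160,130,100,95,7)
```

```text
5.725 [-3.04952015  2.92473153  5.04859014] 0.05559483311337464 [ -2.87049254 -49.34131376  54.13448282]
```

View pics/g2.png

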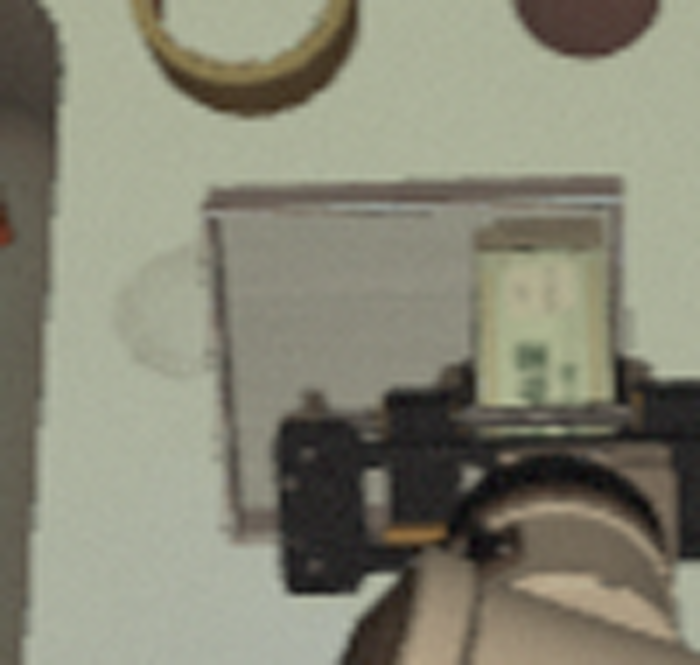

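>>> {"api": "step_arm", "payload": {
  "increments": [
    [50,0,-1,0,0,0,0],
    [50,0,-1,0,0,0,0]
  ]
}}

```text
clock: 6.02
position: [0.4853, 0.0591, 0.2458]
eef_rot: [0.259, -0.032, 0.965, 0.009]
ft_force: [-3.3, 5.2, 5.0]
gripper_width: 0.0554
```

>>> {"api": "step_arm", "payload": {
  "increments": [
    [50,0,-1,0,0,0,0],
    [50,0,-1,0,0,0,0]
  ]
}}

```text
clock: 6.28
position: [0.4853, 0.0583, 0.2458]
eef_rot: [0.259, -0.032, 0.965, 0.011]
ft_force: [0.3, 17.2, 4.7]
gripper_width: 0.0559
```

Run:
```python
from h import *
p,R,o=st(); print(o["clock"],o["ft_force"],intray(p,R)*1000)
```

```text
6.275 [ 0.29991563 17.19720012  4.71994266] [ -3.02773104 -51.50486365  54.15026552]
```

>>> {"api": "step_arm", "payload": {
  "increments": [
    [62,0,0,0,0,0,0],
    [75,0,0,0,0,0,0],
    [91,0,0,0,0,0,0],
    [91,0,0,-20,0,0,0],
    [91,0,0,-40,0,0,0],
    [91,0,0,-40,0,0,0],
    [91,0,0,0,0,0,0]
  ]
}}

```text
clock: 7.15
position: [0.4357, 0.0532, 0.335]
eef_rot: [0.262, -0.032, 0.965, 0.008]
ft_force: [1.2, 1.1, -0.1]
gripper_width: 0.0907
```

Run:
```python
from h import *
p,R,o=st(); print(o["clock"],o["ft_force"],intray(p,R)*1000)
c=capture("top"); im=crop(c,"pics/g3.png",160,130,100,95,7)
T=tgt_down(.617,-.239,.16,.39); rows(*T)
```

```text
7.15 [ 1.23096801  1.05859467 -0.08142251] [ -0.51464035 -54.30202623 156.2504945 ]Traceback (most recent call last):
  File "<stdin>", line 4, in <module>
  File "h.py", line 35, in tgt_down
    return np.array([x,y,z+GO]),Ro.from_matrix(M)
                                ~~~~~~~~~~~~~~^^^
  File "scipy/spatial/transform/_rotation.pyx", line 1143, in scipy.spatial.transform._rotation.Rotation.from_matrix
ValueError: Non-positive determinant (left-handed or null coordinate frame) in rotation matrix 0: [[ 0.38018842  0.92490906  0.        ]
 [-0.92490906  0.38018842  0.        ]
 [ 0.          0.         -1.        ]].
```

View pics/g3.png

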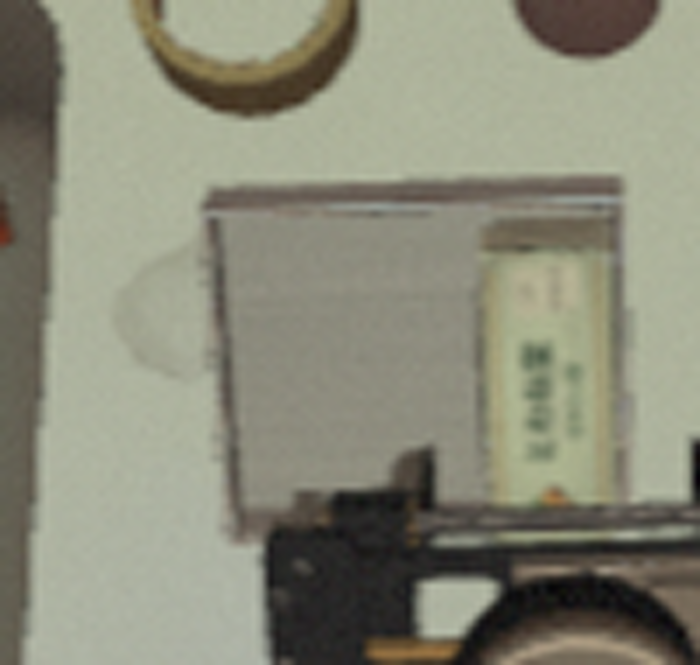

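```bash
sed -i 's/\[\[np.sin(a),-np.cos(a),0\]/[[-np.sin(a),np.cos(a),0]/; s/TR=np.array.*/TR=np.array([.597,.117,.066])/' h.py
python3 - <<'E'
from h import *
T=tgt_down(.617,-.238,.15,.39); rows(*T,n=9)
E
```

```text
n 9 need 8 dtot [ 181.4 -291.3  -11.6] rv [0.327 0.456 1.216]
[-14.9, -33.6, 10.2, 0.0363, 0.0507, 0.1351]
[-19.8, -30.9, 10.5, 0.0363, 0.0507, 0.1351]
[-24.3, -27.5, 10.4, 0.0363, 0.0507, 0.1351]
[-28.3, -23.6, 10.0, 0.0363, 0.0507, 0.1351]
[-31.6, -19.2, 9.3, 0.0363, 0.0507, 0.1351]
[-34.4, -14.4, 8.2, 0.0363, 0.0507, 0.1351]
[-36.4, -9.4, 6.8, 0.0363, 0.0507, 0.1351]
[-37.6, -4.1, 5.2, 0.0363, 0.0507, 0.1351]
[-38.0, 1.1, 3.3, 0.0363, 0.0507, 0.1351]
```

>>> {"api": "step_arm", "payload": {
  "increments": [
    [91,-14.9,-33.6,10.2,0.0363,0.0507,0.1351],
    [91,-19.8,-30.9,10.5,0.0363,0.0507,0.1351],
    [91,-24.3,-27.5,10.4,0.0363,0.0507,0.1351],
    [91,-28.3,-23.6,10,0.0363,0.0507,0.1351],
    [91,-31.6,-19.2,9.3,0.0363,0.0507,0.1351],
    [91,-34.4,-14.4,8.2,0.0363,0.0507,0.1351],
    [91,-36.4,-9.4,6.8,0.0363,0.0507,0.1351],
    [91,-37.6,-4.1,5.2,0.0363,0.0507,0.1351],
    [91,-38,1.1,3.3,0.0363,0.0507,0.1351],
    [91,0,0,0,0,0,0]
  ]
}}

```text
clock: 8.45
position: [0.6176, -0.2398, 0.3158]
eef_rot: [-0.004, 0.557, 0.83, -0.001]
ft_force: [-0.0, 0.3, -0.1]
gripper_width: 0.0911
```

Run:
```python
from h import *
c=capture("top"); im=crop(c,"pics/m1.png",300,120,100,95,7)
p,R,o=st(); print(o["clock"],o["joints"].round(2),p+R.apply([0,0,GO]))
print(((proj(c,[p+R.apply([0,d,.19]) for d in(-.046,.046)])-[300,120])*7).round())
T=tgt_down(.617,-.238,.055,.39); rows(*T,n=3)
```

```text
8.5 [-0.55  0.45  1.41 -0.    1.28 -0.94] [ 0.61605426 -0.23783412  0.14504566]
[[403. 476.]
 [309. 257.]]
n 3 need 2 dtot [ -0.1   0.3 -90. ] rv [-0.005 -0.005  0.001]
[-0.0, 0.1, 30.0, -0.0016, -0.0017, 0.0003]
[0.0, 0.1, 30.0, -0.0016, -0.0017, 0.0003]
[0.1, 0.1, 30.0, -0.0016, -0.0017, 0.0003]
```

View pics/m1.png

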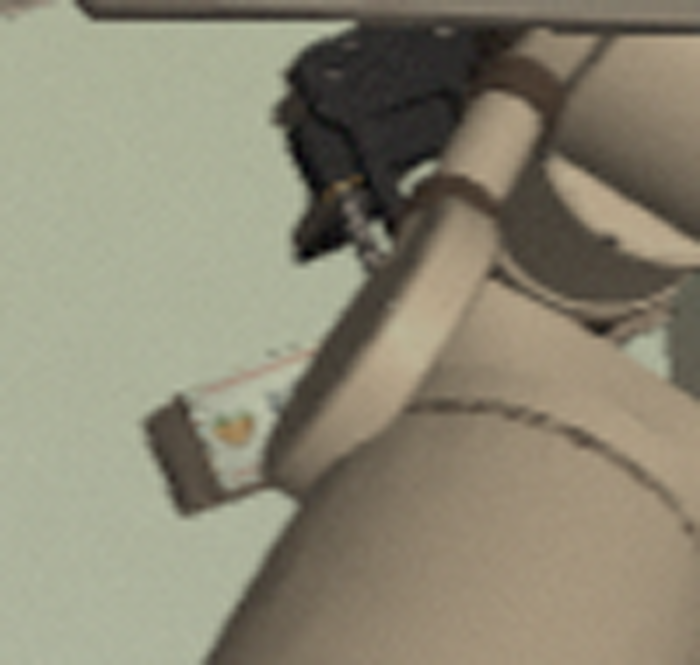

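>>> {"api": "step_arm", "payload": {
  "increments": [
    [91,0,0,30,-0.0016,-0.0017,0],
    [91,0,0,30,-0.0016,-0.0017,0],
    [91,0,0,30,-0.0016,-0.0017,0],
    [91,0,0,0,0,0,0],
    [45,0,0,0,0,0,0],
    [45,0,0,0,0,0,0],
    [45,0,0,0,0,0,0],
    [45,0,0,0,0,0,0],
    [45,0,0,0,0,0,0],
    [45,0,0,0,0,0,0]
  ],
  "grip_force": 15
}}

```text
clock: 9.75
position: [0.6172, -0.2378, 0.2303]
eef_rot: [0.002, 0.556, 0.831, -0.0]
ft_force: [0.2, 0.5, 2.6]
gripper_width: 0.0504
```

Run:
```python
from h import *
p,R,o=st(); print(o["clock"],o["ft_force"],o["gripper_width"],p+R.apply([0,0,GO]))
s=capture("side"); crop(s,"pics/m2s.png",270,110,100,90,7)
```

```text
9.75 [0.21174828 0.47190975 2.63403313] 0.05038420393279353 [ 0.61783274 -0.23825548  0.05885842]
```

View pics/m2s.png

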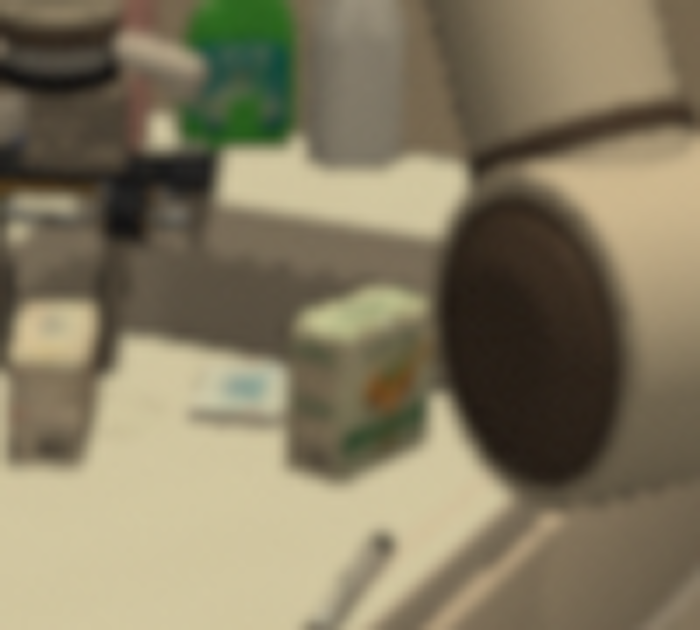

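Run:
```python
from h import *
p,R,o=st(); p=p+[0,0,.15]
T=tgt_tray(-.005,.047,.16); rows(*T,p0=p,R0=R,n=9)
```

```text
n 9 need 8 dtot [-192.9  390.5  -43.8] rv [-0.326 -0.449 -1.216]
[48.3, -3.3, 4.7, -0.0362, -0.0498, -0.1351]
[48.5, 3.1, 2.3, -0.0362, -0.0498, -0.1351]
[47.7, 9.6, 0.1, -0.0362, -0.0498, -0.1351]
[45.9, 15.9, -1.8, -0.0362, -0.0498, -0.1351]
[43.2, 22.1, -3.3, -0.0362, -0.0498, -0.1351]
[39.6, 27.8, -4.5, -0.0362, -0.0498, -0.1351]
[35.3, 33.1, -5.3, -0.0362, -0.0498, -0.1351]
[30.2, 37.7, -5.6, -0.0362, -0.0498, -0.1351]
[24.6, 41.6, -5.5, -0.0362, -0.0498, -0.1351]
```

>>> {"api": "step_arm", "payload": {
  "increments": [
    [45,0,0,-20,0,0,0],
    [45,0,0,-40,0,0,0],
    [45,0,0,-45,0,0,0],
    [45,0,0,-45,0,0,0],
    [45,0,0,0,0,0,0]
  ]
}}

```text
clock: 10.42
position: [0.6174, -0.2378, 0.3862]
eef_rot: [0.007, 0.556, 0.831, 0.0]
ft_force: [0.2, -0.3, -0.4]
gripper_width: 0.05
```

>>> {"api": "step_arm", "payload": {
  "increments": [
    [45,48.3,-3.3,4.7,-0.0362,-0.0498,-0.1351],
    [45,48.5,3.1,2.3,-0.0362,-0.0498,-0.1351],
    [45,47.7,9.6,0.1,-0.0362,-0.0498,-0.1351],
    [45,45.9,15.9,-1.8,-0.0362,-0.0498,-0.1351],
    [45,43.2,22.1,-3.3,-0.0362,-0.0498,-0.1351],
    [45,39.6,27.8,-4.5,-0.0362,-0.0498,-0.1351],
    [45,35.3,33.1,-5.3,-0.0362,-0.0498,-0.1351],
    [45,30.2,37.7,-5.6,-0.0362,-0.0498,-0.1351],
    [45,24.6,41.6,-5.5,-0.0362,-0.0498,-0.1351],
    [45,0,0,0,0,0,0]
  ]
}}

```text
clock: 11.68
position: [0.4213, 0.155, 0.3342]
eef_rot: [0.256, -0.034, 0.966, 0.009]
ft_force: [0.4, -0.9, -1.1]
gripper_width: 0.0505
```

Run:
```python
from h import *
c=capture("top"); im=crop(c,"pics/m3.png",150,120,110,95,7)
s=capture("side"); crop(s,"pics/m3s.png",190,90,140,120,5)
p,R,o=st(); print(o["clock"],o["ft_force"],o["gripper_width"],intray(p,R)*1000)
T=tgt_tray(-.005,.047,.070); rows(*T,n=6)
```

```text
11.775 [ 0.48937565 -0.73358882 -0.4001205 ] 0.05065038690893079 [ -6.65304259  47.54230784 159.67704722]
n 6 need 2 dtot [ 45.9   2.6 -77. ] rv [ 0.    -0.002 -0.   ]
[-0.2, -0.1, 14.9, 0.0001, -0.0004, -0.0]
[-0.2, -0.1, 14.9, 0.0001, -0.0004, -0.0]
[-0.2, -0.1, 14.9, 0.0001, -0.0004, -0.0]
[-0.2, -0.1, 14.9, 0.0001, -0.0004, -0.0]
[-0.2, -0.1, 14.9, 0.0001, -0.0004, -0.0]
[-0.2, -0.1, 14.9, 0.0001, -0.0004, -0.0]
```

View pics/m3.png

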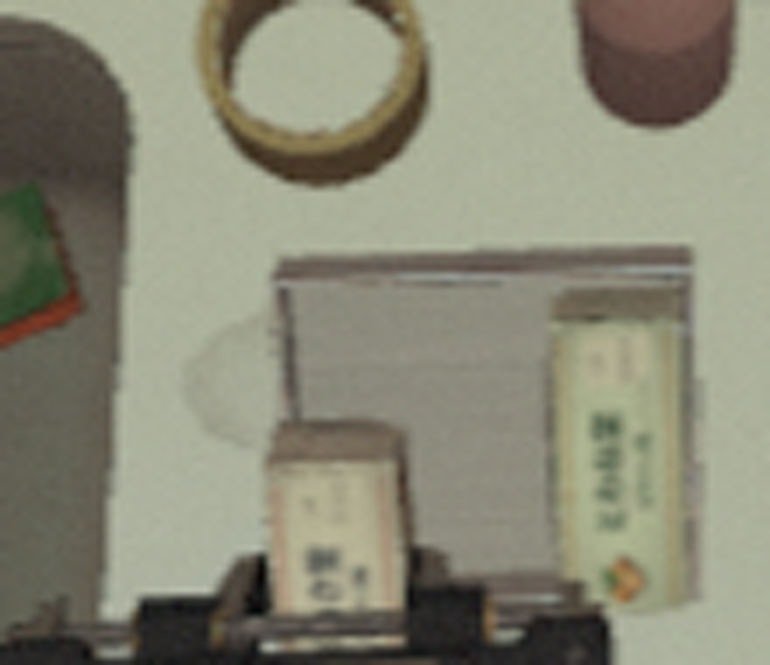

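View pics/m3s.png

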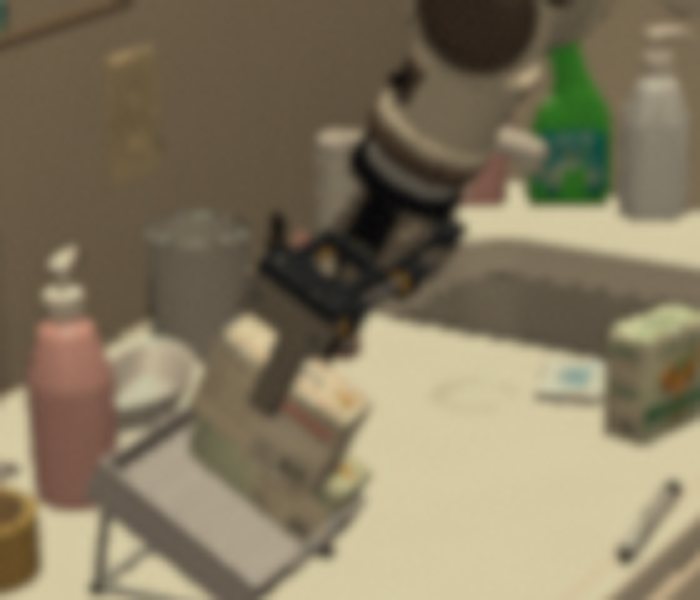

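>>> {"api": "step_arm", "payload": {
  "increments": [
    [45,-0.2,-0.1,18,0,0,0],
    [45,-0.2,-0.1,18,0,0,0],
    [45,-0.2,-0.1,18,0,0,0],
    [45,-0.2,-0.1,18,0,0,0],
    [45,-0.2,-0.1,18,0,0,0],
    [45,0,0,0,0,0,0]
  ]
}}

```text
clock: 12.52
position: [0.4698, 0.1543, 0.2575]
eef_rot: [0.257, -0.031, 0.966, 0.008]
ft_force: [0.1, 0.2, -1.0]
gripper_width: 0.0502
```

>>> {"api": "step_arm", "payload": {
  "increments": [
    [45,0,0,3,0,0,0],
    [45,0,0,3,0,0,0],
    [45,0,0,2,0,0,0],
    [45,0,0,0,0,0,0]
  ]
}}

```text
clock: 13.02
position: [0.4733, 0.156, 0.2518]
eef_rot: [0.258, -0.032, 0.965, 0.009]
ft_force: [0.3, -0.5, -0.5]
gripper_width: 0.0503
```

Run:
```python
from h import *
p,R,o=st(); print(o["clock"],o["ft_force"],o["gripper_width"],intray(p,R)*1000)
c=capture("top"); im=crop(c,"pics/m4.png",150,120,110,95,7)
s=capture("side"); crop(s,"pics/m4s.png",190,90,140,120,5)
```

```text
13.025 [ 0.27741385 -0.50900464 -0.4866553 ] 0.05030123533576197 [-4.87963632 47.19244895 62.112645  ]
```

View pics/m4.png

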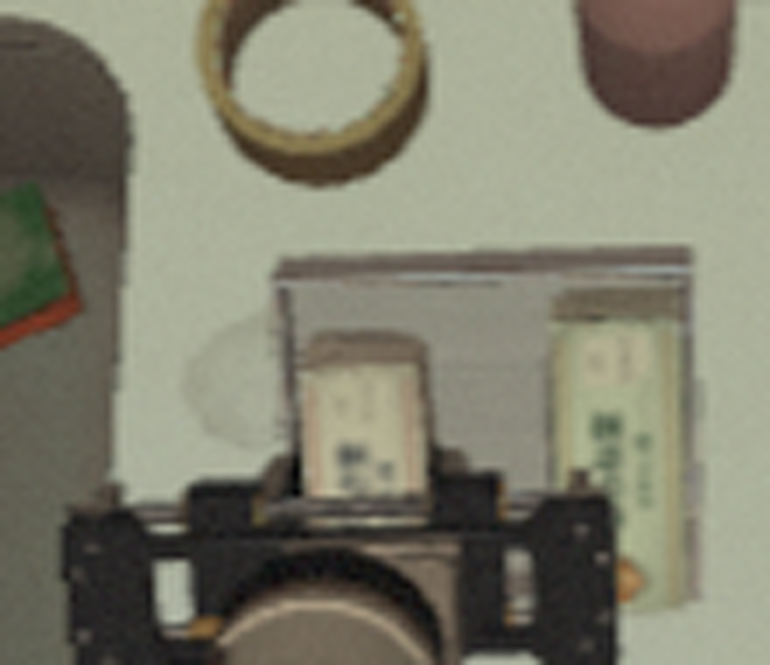

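View pics/m4s.png

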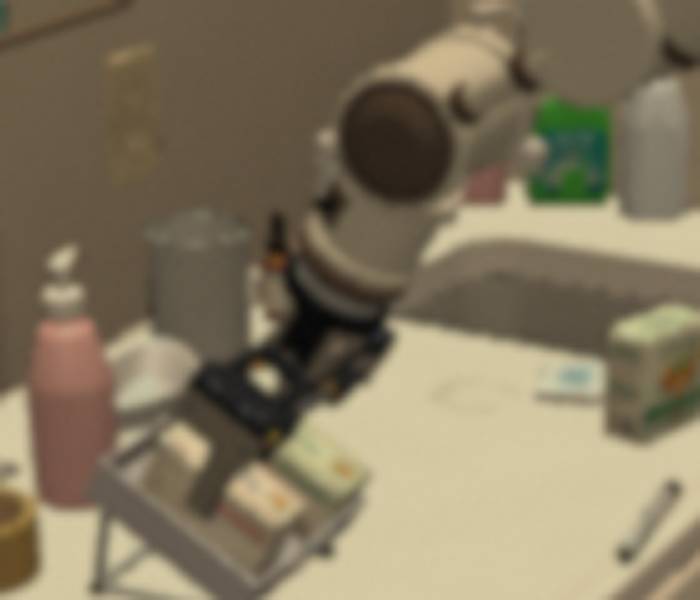

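>>> {"api": "step_arm", "payload": {
  "increments": [
    [45,0,0,1.5,0,0,0],
    [45,0,0,1.5,0,0,0],
    [45,0,0,0,0,0,0]
  ]
}}

```text
clock: 13.5
position: [0.4748, 0.1561, 0.2492]
eef_rot: [0.258, -0.032, 0.966, 0.009]
ft_force: [0.8, 0.2, -0.1]
gripper_width: 0.0503
```

>>> {"api": "step_arm", "payload": {
  "increments": [
    [45,0,0,1,0,0,0],
    [45,0,0,0,0,0,0]
  ]
}}

```text
clock: 13.75
position: [0.4751, 0.156, 0.2487]
eef_rot: [0.258, -0.032, 0.966, 0.009]
ft_force: [-8.1, -2.1, 7.4]
gripper_width: 0.0503
```

>>> {"api": "step_arm", "payload": {
  "increments": [
    [45,0,1,-0.5,0,0,0],
    [45,0,1.5,0,0,0,0],
    [45,0,1,0,0,0,0],
    [45,0,0.5,0,0,0,0]
  ]
}}

```text
clock: 14.25
position: [0.4748, 0.1601, 0.2487]
eef_rot: [0.258, -0.032, 0.965, 0.009]
ft_force: [-1.5, -1.1, 1.1]
gripper_width: 0.0502
```

>>> {"api": "step_arm", "payload": {
  "increments": [
    [45,0,1,0,0,0,0],
    [45,0,1,0,0,0,0]
  ]
}}

```text
clock: 14.5
position: [0.4747, 0.1619, 0.2487]
eef_rot: [0.258, -0.032, 0.966, 0.008]
ft_force: [-1.6, -6.4, 2.7]
gripper_width: 0.0503
```

>>> {"api": "step_arm", "payload": {
  "increments": [
    [45,0,1,0,0,0,0],
    [45,0,0.5,0,0,0,0]
  ]
}}

```text
clock: 14.75
position: [0.4748, 0.1624, 0.2488]
eef_rot: [0.258, -0.032, 0.966, 0.007]
ft_force: [-3.6, -13.1, 5.6]
gripper_width: 0.0507
```

>>> {"api": "step_arm", "payload": {
  "increments": [
    [56,0,0,0,0,0,0],
    [64,0,0,0,0,0,0],
    [78,0,-1,0,0,0,0],
    [85,0,0,0,0,0,0],
    [85,0,0,-20,0,0,0],
    [91,0,0,-40,0,0,0],
    [91,0,0,-50,0,0,0],
    [91,0,0,0,0,0,0]
  ]
}}

```text
clock: 15.75
position: [0.42, 0.1592, 0.3483]
eef_rot: [0.263, -0.032, 0.964, 0.009]
ft_force: [0.6, -0.0, -0.6]
gripper_width: 0.0911
```

Run:
```python
from h import *
p,R,o=st(); print(o["clock"],o["ft_force"],o["gripper_width"],intray(p,R)*1000)
c=capture("top"); im=crop(c,"pics/m5.png",150,120,110,95,7)
s=capture("side"); crop(s,"pics/m5s.png",190,90,140,120,5)
T=tgt_down(.447,-.292,.18,-.235); rows(*T)
for n in("top","side"): print(spotter.spot_point("carton_tall",n)[:1])
```

```text
15.75 [ 0.60980722 -0.01791791 -0.63003803] 0.09107033395578398 [ -0.93414263  53.98286063 172.12292777]
n 11 need 11 dtot [  27.3 -450.9    7.2] rv [0.489 0.359 1.823]
[-0.1, -41.1, -0.7, 0.0445, 0.0327, 0.1658]
[-6.9, -40.5, 1.0, 0.0445, 0.0327, 0.1658]
[-13.5, -38.7, 2.4, 0.0445, 0.0327, 0.1658]
[-19.8, -35.8, 3.5, 0.0445, 0.0327, 0.1658]
[-25.6, -31.8, 4.3, 0.0445, 0.0327, 0.1658]
[-30.6, -27.0, 4.7, 0.0445, 0.0327, 0.1658]
[-34.8, -21.3, 4.7, 0.0445, 0.0327, 0.1658]
[-38.0, -15.1, 4.3, 0.0445, 0.0327, 0.1658]
[-40.0, -8.4, 3.6, 0.0445, 0.0327, 0.1658]
[-41.0, -1.6, 2.5, 0.0445, 0.0327, 0.1658]
[-40.7, 5.3, 1.0, 0.0445, 0.0327, 0.1658]
[{'centre': [0.4482, -0.2957, -0.0035], 'conf': 0.66}]
[{'centre': [0.4422, -0.2917, -0.002], 'conf': 0.75}]
```

View pics/m5.png

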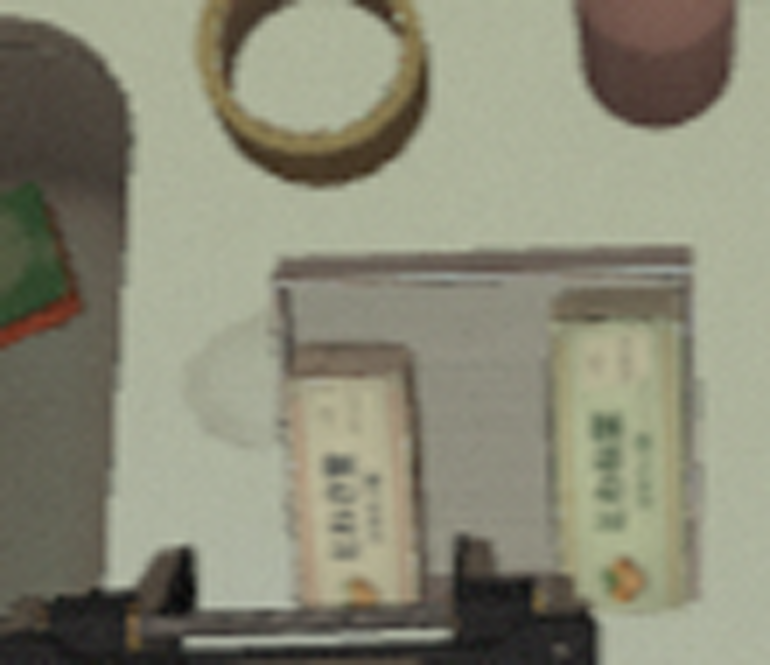

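View pics/m5s.png

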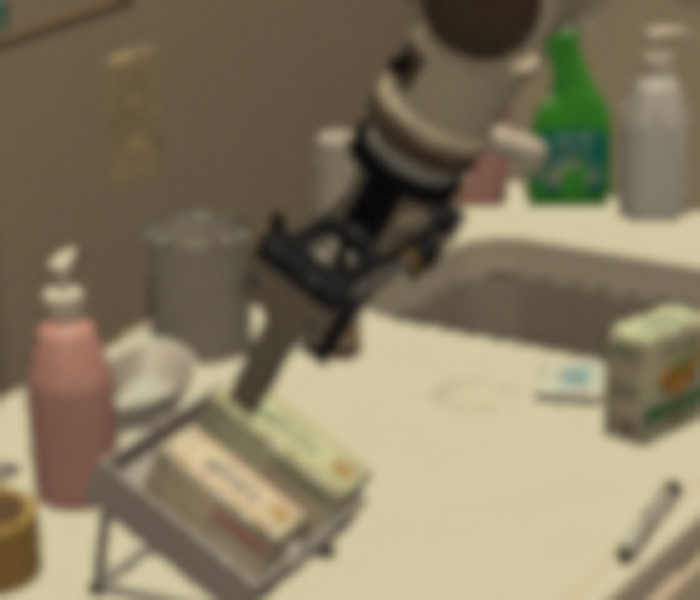

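>>> {"api": "step_arm", "payload": {
  "increments": [
    [91,0,-41.1,-0.7,0.0445,0.0327,0.1658],
    [91,-6.9,-40.5,1,0.0445,0.0327,0.1658],
    [91,-13.5,-38.7,2.4,0.0445,0.0327,0.1658],
    [91,-19.8,-35.8,3.5,0.0445,0.0327,0.1658],
    [91,-25.6,-31.8,4.3,0.0445,0.0327,0.1658],
    [91,-30.6,-27,4.7,0.0445,0.0327,0.1658],
    [91,-34.8,-21.3,4.7,0.0445,0.0327,0.1658],
    [91,-38,-15.1,4.3,0.0445,0.0327,0.1658],
    [91,-40,-8.4,3.6,0.0445,0.0327,0.1658],
    [91,-41,-1.6,2.5,0.0445,0.0327,0.1658]
  ]
}}

```text
clock: 17.2
position: [0.4443, -0.2526, 0.3484]
eef_rot: [0.024, 0.733, 0.68, 0.0]
ft_force: [-0.7, 0.0, -0.2]
gripper_width: 0.0908
```

>>> {"api": "step_arm", "payload": {
  "increments": [
    [91,-40.7,5.3,1,0.0445,0.0327,0.1658],
    [91,0,0,0,0,0,0],
    [91,0,0,0,0,0,0]
  ]
}}

```text
clock: 17.58
position: [0.4467, -0.2916, 0.3495]
eef_rot: [-0.002, 0.785, 0.62, -0.001]
ft_force: [-0.1, 0.4, 0.7]
gripper_width: 0.0905
```

Run:
```python
from h import *
c=capture("top"); im=crop(c,"pics/t1.png",310,160,100,95,7)
s=capture("side"); crop(s,"pics/t1s.png",270,80,110,100,7)
p,R,o=st(); print(o["clock"],o["joints"].round(2),p+R.apply([0,0,GO]),o["ft_force"])
print(((proj(c,[p+R.apply([0,d,.19]) for d in(-.046,.046)])-[310,160])*7).round())
T=tgt_down(.447,-.292,.087,-.235); rows(*T,n=4)
```

```text
17.675 [-0.8   0.1   1.77 -0.    1.27 -0.57] [ 0.44640084 -0.29079001  0.17894276] [-0.24925613 -0.26108903 -0.27811649]
[[442. 654.]
 [493. 406.]]
n 4 need 2 dtot [  0.2  -1.  -91.9] rv [-0.003 -0.001  0.001]
[-0.2, 0.2, 23.0, -0.0006, -0.0002, 0.0003]
[-0.2, 0.2, 23.0, -0.0006, -0.0002, 0.0003]
[-0.2, 0.1, 23.0, -0.0006, -0.0002, 0.0003]
[-0.2, 0.1, 23.0, -0.0006, -0.0002, 0.0003]
```

View pics/t1.png

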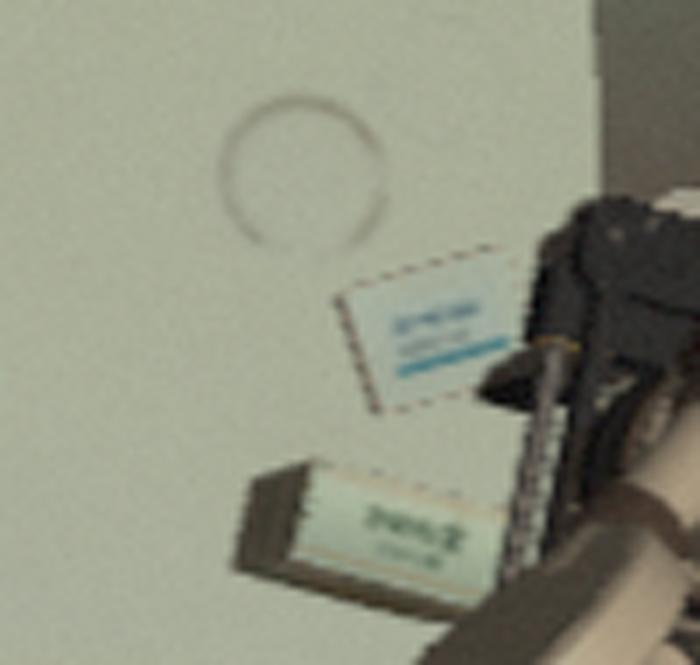

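View pics/t1s.png

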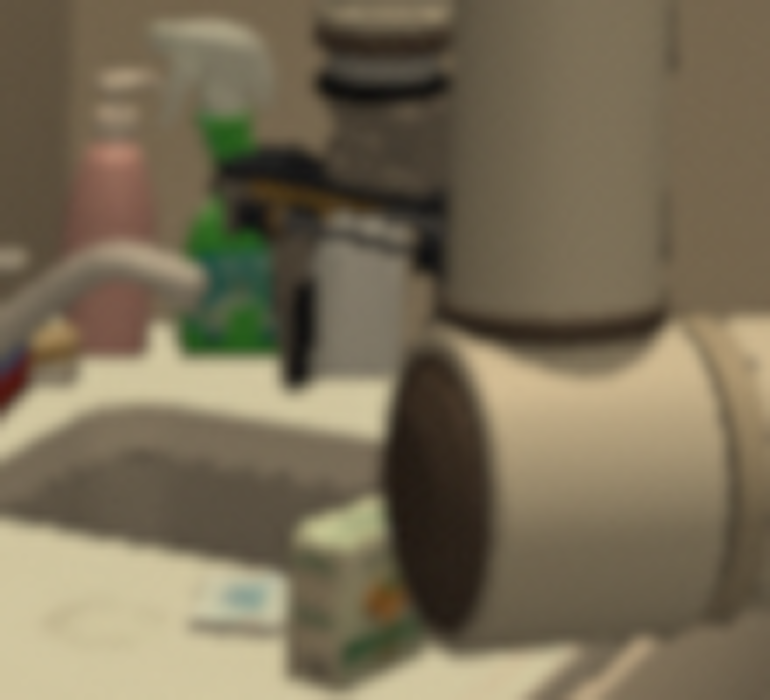

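>>> {"api": "step_arm", "payload": {
  "increments": [
    [91,-0.2,0.2,23,0,0,0],
    [91,-0.2,0.2,23,0,0,0],
    [91,-0.2,0.1,23,0,0,0],
    [91,-0.2,0.1,22,0,0,0],
    [91,0,0,0,0,0,0]
  ]
}}

```text
clock: 18.3
position: [0.4465, -0.2914, 0.2586]
eef_rot: [-0.002, 0.785, 0.62, -0.001]
ft_force: [0.6, -0.6, 0.8]
gripper_width: 0.0911
```

Run:
```python
from h import *
p,R,o=st(); print(o["clock"],p+R.apply([0,0,GO]),o["ft_force"])
c=capture("top"); im=crop(c,"pics/t2.png",310,160,100,95,7)
s=capture("side"); crop(s,"pics/t2s.png",270,80,110,100,7)
p,R,o=st(); print(o["clock"],p+R.apply([0,0,GO]),o["ft_force"])
```

```text
18.3 [ 0.44583224 -0.2908429   0.08715975] [ 0.55477969 -0.59591376  0.75031624]
18.4 [ 0.44720871 -0.29256876  0.0894911 ] [-0.18341351 -0.4806132   0.25569707]
```

View pics/t2.png

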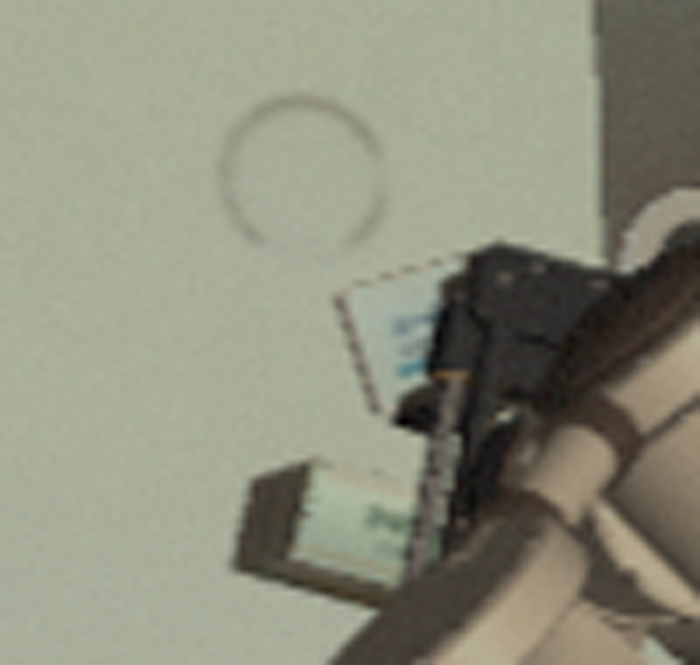

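View pics/t2s.png

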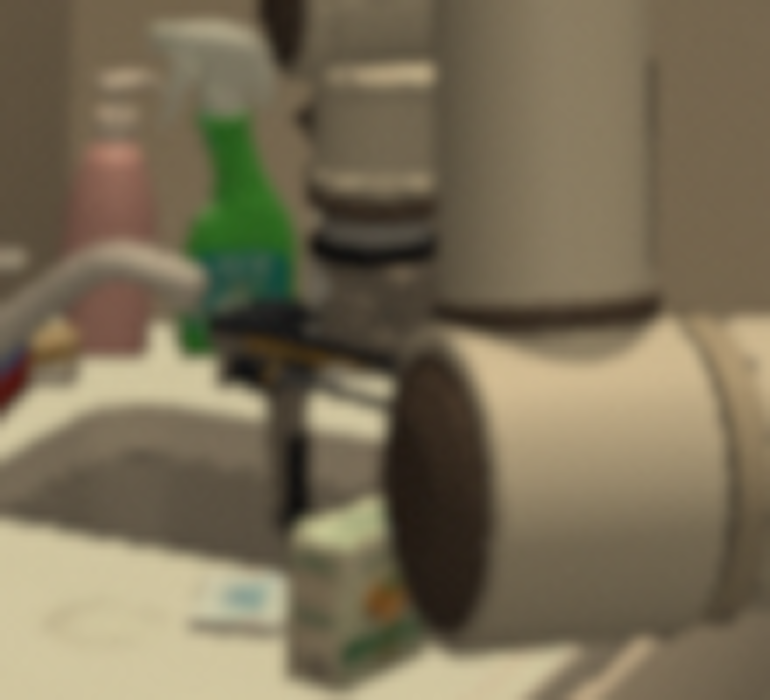

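Run:
```python
from h import *
s=capture("side"); P=[];
for _ in range(1):
    p,R,o=st(); print(o["clock"],p+R.apply([0,0,GO]))
f=lambda P:((proj(s,P)-[270,80])*7).round()
print("tips",f([p+R.apply([0,d,.19]) for d in(-.055,.055)]))
B=box(.046,.09,.089)@rz(-.235).T+[.447,-.292,0]
im=crop(s,"pics/a.png",270,80,110,100,7); drawbox(im,s,B,270,80,7,(0,0,255)); 
for q in f([p+R.apply([0,d,.19]) for d in(-.046,.046,.064)]): cv2.drawMarker(im,tuple(int(v) for v in q),(255,0,0),0,12,2)
cv2.imwrite("pics/t3s.png",im)
```

```text
18.45 [ 0.44749268 -0.29305594  0.08997547]
tips [[433. 573.]
 [280. 528.]]
```

View pics/t3s.png

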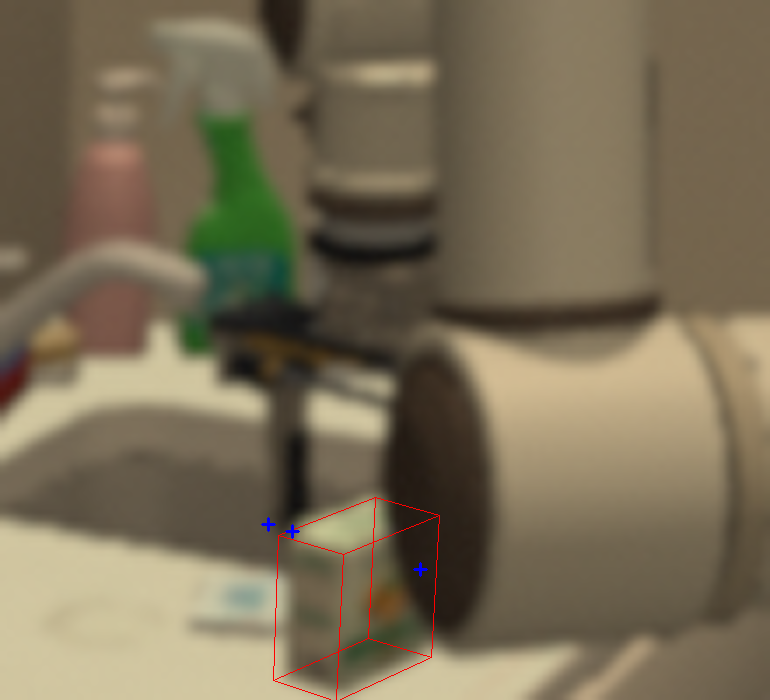

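>>> {"api": "step_arm", "payload": {
  "increments": [
    [91,0,0,2,0,0,0],
    [40,0,0,0,0,0,0],
    [40,0,0,0,0,0,0],
    [40,0,0,0,0,0,0],
    [40,0,0,0,0,0,0],
    [40,0,0,0,0,0,0],
    [40,0,0,0,0,0,0],
    [40,0,0,0,0,0,0]
  ],
  "grip_force": 20
}}

```text
clock: 19.45
position: [0.4471, -0.293, 0.2582]
eef_rot: [-0.0, 0.785, 0.619, -0.001]
ft_force: [-0.6, -0.3, 0.5]
gripper_width: 0.0451
```

Run:
```python
from h import *
p,R,o=st(); print(o["clock"],p+R.apply([0,0,GO]),o["ft_force"],o["gripper_width"])
p=p+[0,0,.14]
T=tgt_tray(-.005,.003,.21); rows(*T,p0=p,R0=R)
```

```text
19.45 [ 0.44682597 -0.29302531  0.0868168 ] [-0.63256692 -0.3065681   0.53393415] 0.0451093489586647
n 11 need 11 dtot [-44.9 400.1 -18.4] rv [-0.49  -0.361 -1.824]
[34.4, -12.5, 1.7, -0.0445, -0.0328, -0.1658]
[36.0, -6.6, 0.1, -0.0445, -0.0328, -0.1658]
[36.6, -0.6, -1.3, -0.0445, -0.0328, -0.1658]
[36.1, 5.6, -2.3, -0.0445, -0.0328, -0.1658]
[34.6, 11.6, -3.1, -0.0445, -0.0328, -0.1658]
[32.1, 17.3, -3.6, -0.0445, -0.0328, -0.1658]
[28.7, 22.5, -3.7, -0.0445, -0.0328, -0.1658]
[24.5, 27.1, -3.5, -0.0445, -0.0328, -0.1658]
[19.6, 30.9, -2.9, -0.0445, -0.0328, -0.1658]
[14.1, 33.8, -2.0, -0.0445, -0.0328, -0.1658]
[8.3, 35.7, -0.8, -0.0445, -0.0328, -0.1658]
```

>>> {"api": "step_arm", "payload": {
  "increments": [
    [40,0,0,-20,0,0,0],
    [40,0,0,-40,0,0,0],
    [40,0,0,-40,0,0,0],
    [40,0,0,-40,0,0,0],
    [40,0,0,0,0,0,0]
  ]
}}

```text
clock: 20.08
position: [0.448, -0.2936, 0.4019]
eef_rot: [0.003, 0.785, 0.619, -0.0]
ft_force: [0.1, -0.9, -0.5]
gripper_width: 0.0453
```

>>> {"api": "step_arm", "payload": {
  "increments": [
    [40,34.4,-12.5,1.7,-0.0445,-0.0328,-0.1658],
    [40,36,-6.6,0.1,-0.0445,-0.0328,-0.1658],
    [40,36.6,-0.6,-1.3,-0.0445,-0.0328,-0.1658],
    [40,36.1,5.6,-2.3,-0.0445,-0.0328,-0.1658],
    [40,34.6,11.6,-3.1,-0.0445,-0.0328,-0.1658],
    [40,32.1,17.3,-3.6,-0.0445,-0.0328,-0.1658],
    [40,28.7,22.5,-3.7,-0.0445,-0.0328,-0.1658],
    [40,24.5,27.1,-3.5,-0.0445,-0.0328,-0.1658],
    [40,19.6,30.9,-2.9,-0.0445,-0.0328,-0.1658],
    [40,14.1,33.8,-2,-0.0445,-0.0328,-0.1658]
  ]
}}

```text
clock: 21.32
position: [0.4058, 0.072, 0.3795]
eef_rot: [0.241, 0.051, 0.969, 0.008]
ft_force: [0.2, -0.5, -0.4]
gripper_width: 0.0456
```

>>> {"api": "step_arm", "payload": {
  "increments": [
    [40,8.3,35.7,-0.8,-0.0445,-0.0328,-0.1658],
    [40,0,0,0,0,0,0],
    [40,0,0,0,0,0,0]
  ]
}}

```text
clock: 21.7
position: [0.4023, 0.107, 0.3787]
eef_rot: [0.257, -0.031, 0.966, 0.008]
ft_force: [0.1, 1.0, -0.5]
gripper_width: 0.0457
```

```bash
cat > look.py <<'E'
import sys
from h import *
p,R,o=st(); print(o["clock"],o["ft_force"].round(1),o["gripper_width"],(intray(p,R)*1000).round(1))
T=tgt_tray(0,0,0)[1]; print("rot err",(R.inv()*T).as_rotvec().round(4))
n=sys.argv[1]
c=capture("top"); crop(c,f"pics/{n}.png",150,120,110,95,7)
s=capture("side"); crop(s,f"pics/{n}s.png",190,90,140,120,5)
E
python3 look.py t4
```

```text
21.7 [ 0.1  1.  -0.5] 0.04567057070407363 [ -5.9   2.7 209. ]
rot err [-0.0006 -0.0025 -0.0008]
```

View pics/t4.png

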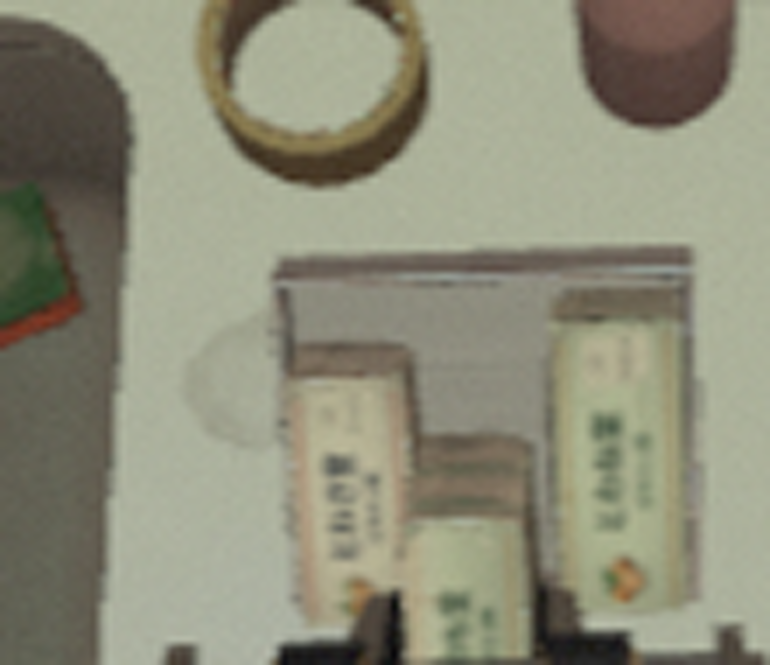

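View pics/t4s.png

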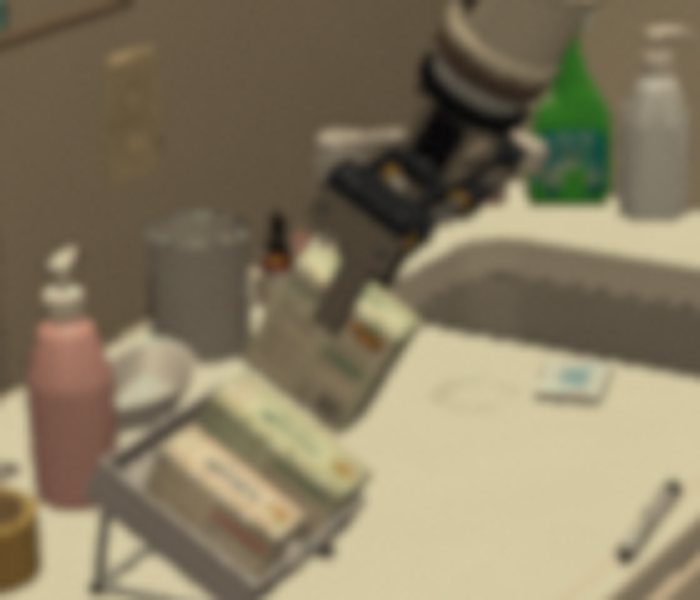

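>>> {"api": "step_arm", "payload": {
  "increments": [
    [40,0,0,15,0,0,0],
    [40,0,0,15,0,0,0],
    [40,0,0,10,0,0,0],
    [40,0,0,0,0,0,0],
    [40,0,0,0,0,0,0]
  ]
}}

```text
clock: 22.42
position: [0.4226, 0.1083, 0.3455]
eef_rot: [0.259, -0.032, 0.965, 0.008]
ft_force: [0.4, -0.4, 0.2]
gripper_width: 0.0455
```

```bash
python3 look.py t5
```

```text
22.425 [ 0.4 -0.4  0.2] 0.04554082539486244 [ -4.4   2.8 170.1]
rot err [-0.0005  0.0003 -0.0001]
```

View pics/t5.png

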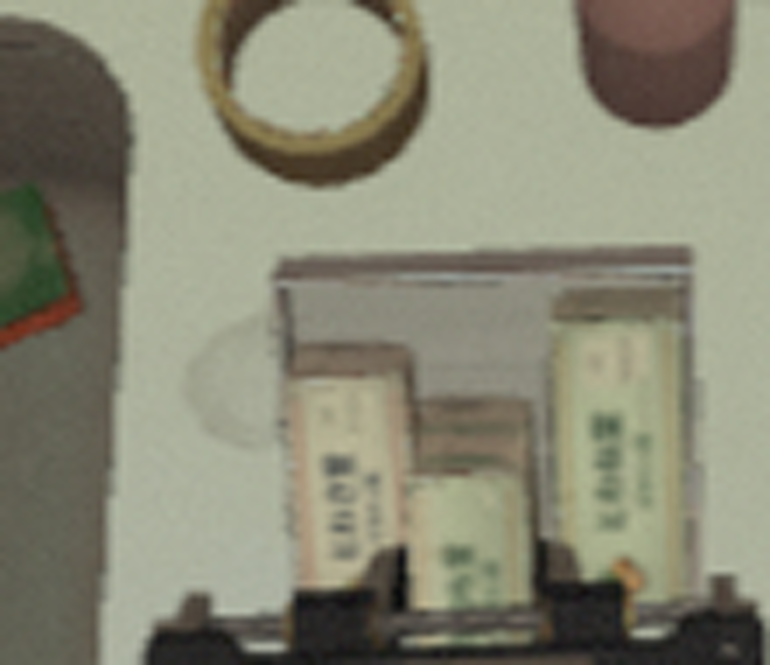

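View pics/t5s.png

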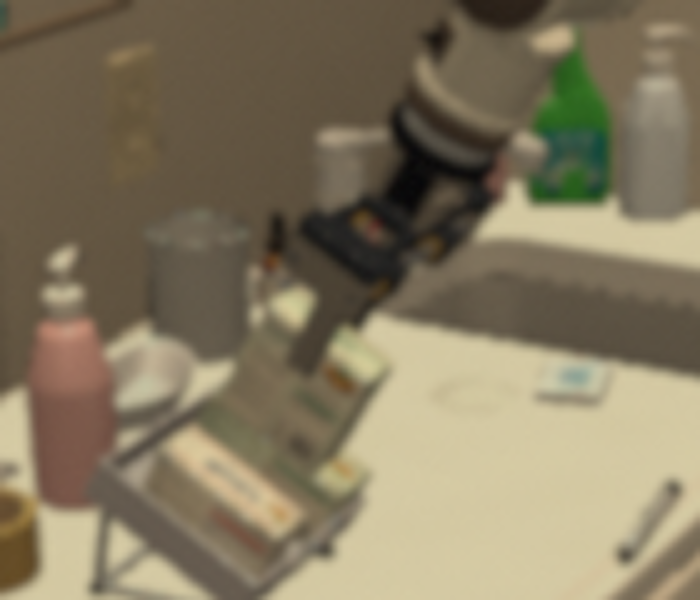

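>>> {"api": "step_arm", "payload": {
  "increments": [
    [40,0,0,10,0,0,0],
    [40,0,0,8,0,0,0],
    [40,0,0,8,0,0,0],
    [40,0,0,0,0,0,0]
  ]
}}

```text
clock: 23.02
position: [0.4354, 0.1094, 0.3216]
eef_rot: [0.258, -0.032, 0.966, 0.008]
ft_force: [-0.0, -0.1, -0.8]
gripper_width: 0.0451
```

```bash
python3 look.py t6
```

```text
23.025 [-0.  -0.1 -0.8] 0.04509945712110728 [ -5.7   3.1 142.9]
rot err [ 0.     -0.0023  0.0002]
```

View pics/t6.png

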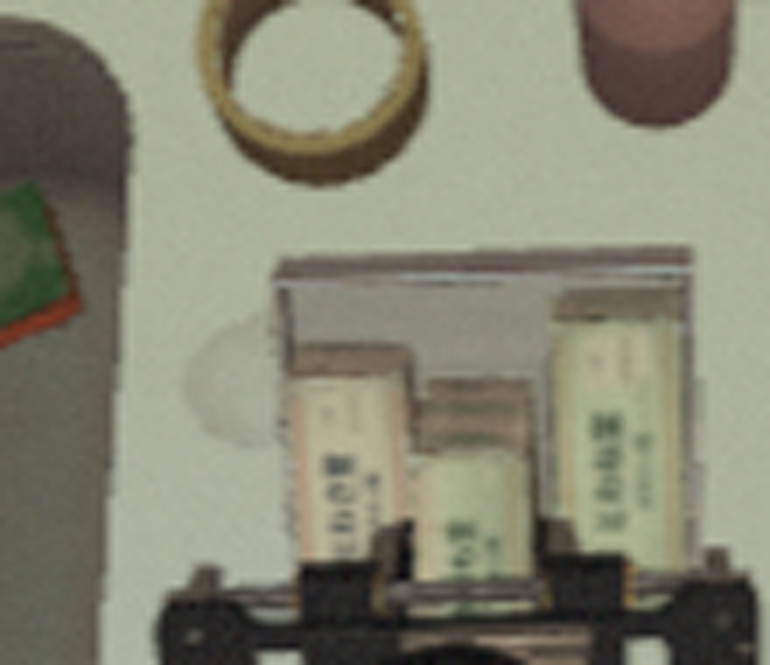

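View pics/t6s.png

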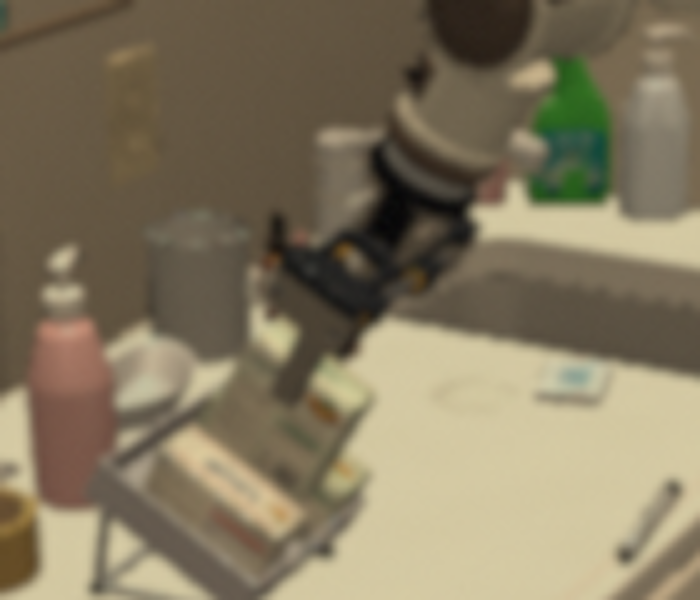

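Entering the gap freely, no force. Continue down.

>>> {"api": "step_arm", "payload": {
  "increments": [
    [40,0,0,8,0,0,0],
    [40,0,0,8,0,0,0],
    [40,0,0,8,0,0,0],
    [40,0,0,0,0,0,0]
  ]
}}

```text
clock: 23.62
position: [0.4474, 0.1102, 0.3009]
eef_rot: [0.258, -0.032, 0.966, 0.008]
ft_force: [-0.6, 0.1, -0.7]
gripper_width: 0.0455
```

>>> {"api": "step_arm", "payload": {
  "increments": [
    [40,0,0,8,0,0,0],
    [40,0,0,8,0,0,0],
    [40,0,0,6,0,0,0],
    [40,0,0,0,0,0,0]
  ]
}}

```text
clock: 24.12
position: [0.4584, 0.1109, 0.2821]
eef_rot: [0.258, -0.032, 0.966, 0.008]
ft_force: [0.5, -0.3, -0.7]
gripper_width: 0.0453
```

```bash
python3 look.py t7
```

```text
24.125 [ 0.5 -0.3 -0.7] 0.0453202348223833 [-5.4  3.  97.2]
rot err [-0.0001 -0.0015  0.0003]
```

View pics/t7.png

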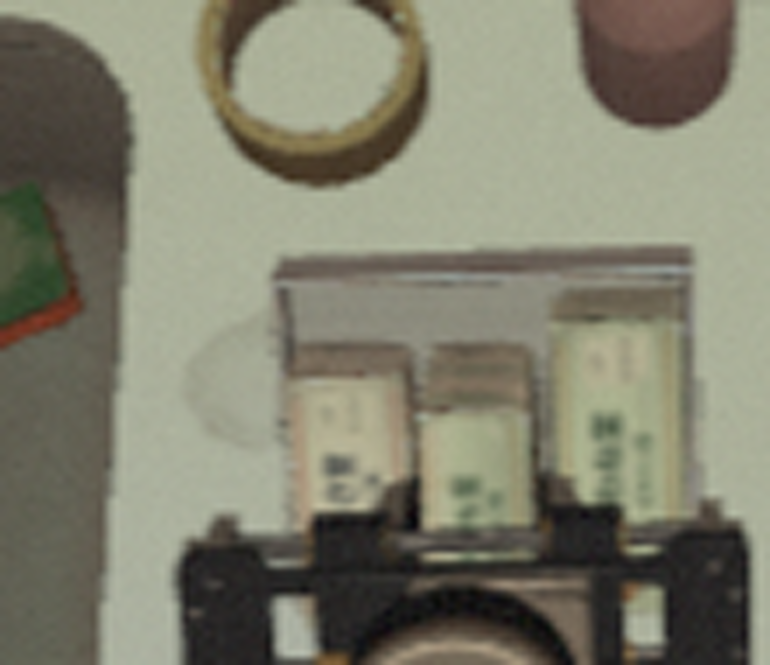

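View pics/t7s.png

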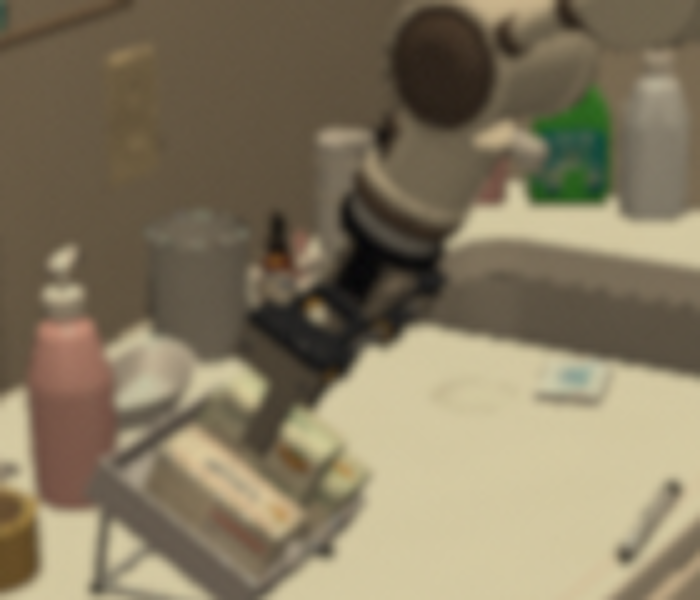

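Bottom about 10 mm above the floor, gaps visible either side. Down in small steps to contact.

>>> {"api": "step_arm", "payload": {
  "increments": [
    [40,0,0,4,0,0,0],
    [40,0,0,3,0,0,0],
    [40,0,0,0,0,0,0]
  ]
}}

```text
clock: 24.6
position: [0.4619, 0.1111, 0.2764]
eef_rot: [0.258, -0.032, 0.966, 0.008]
ft_force: [0.1, 0.5, -1.0]
gripper_width: 0.0449
```

>>> {"api": "step_arm", "payload": {
  "increments": [
    [40,0,0,1.5,0,0,0],
    [40,0,0,0,0,0,0]
  ]
}}

```text
clock: 24.85
position: [0.4626, 0.1112, 0.2753]
eef_rot: [0.258, -0.032, 0.965, 0.008]
ft_force: [0.1, 0.1, -0.6]
gripper_width: 0.0451
```

>>> {"api": "step_arm", "payload": {
  "increments": [
    [40,0,0,1,0,0,0],
    [40,0,0,0,0,0,0]
  ]
}}

```text
clock: 25.1
position: [0.4631, 0.1112, 0.2745]
eef_rot: [0.259, -0.032, 0.965, 0.008]
ft_force: [0.4, 0.6, -0.8]
gripper_width: 0.0454
```

>>> {"api": "step_arm", "payload": {
  "increments": [
    [40,0,0,1,0,0,0],
    [40,0,0,0,0,0,0]
  ]
}}

```text
clock: 25.35
position: [0.4636, 0.1112, 0.2736]
eef_rot: [0.258, -0.032, 0.965, 0.008]
ft_force: [-0.1, 0.1, -1.5]
gripper_width: 0.0452
```

>>> {"api": "step_arm", "payload": {
  "increments": [
    [40,0,0,0.8,0,0,0],
    [40,0,0,0,0,0,0]
  ]
}}

```text
clock: 25.6
position: [0.464, 0.1113, 0.2731]
eef_rot: [0.259, -0.032, 0.965, 0.008]
ft_force: [-3.6, -0.5, 1.9]
gripper_width: 0.0449
```

```bash
python3 look.py t8
```

```text
25.6 [-3.6 -0.5  1.9] 0.0449136489375374 [-4.8  3.  86.6]
rot err [-0.0002 -0.0004  0.0004]
```

View pics/t8s.png

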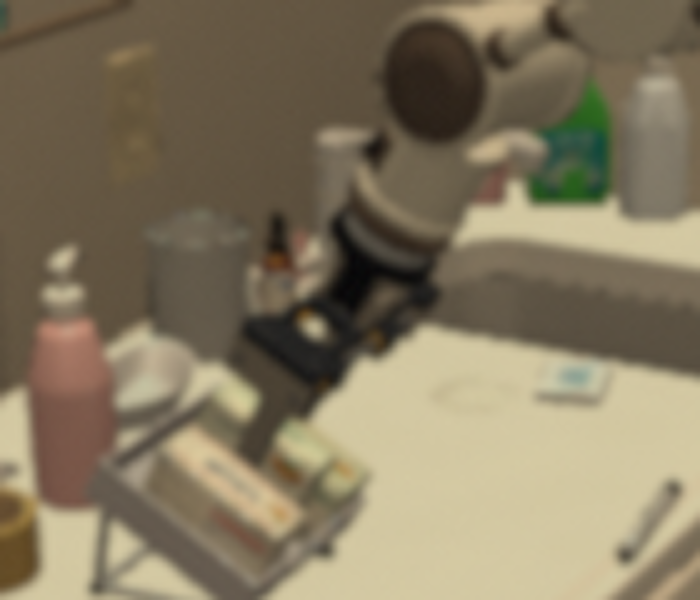

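>>> {"api": "step_arm", "payload": {
  "increments": [
    [52,0,0,0,0,0,0],
    [60,0,0,0,0,0,0],
    [70,0,0,0,0,0,0],
    [80,0,0,0,0,0,0],
    [85,0,0,-10,0,0,0],
    [85,0,0,-30,0,0,0],
    [85,0,0,-50,0,0,0],
    [85,0,0,-50,0,0,0],
    [85,0,0,-50,0,0,0],
    [85,0,0,0,0,0,0]
  ]
}}

```text
clock: 26.95
position: [0.3686, 0.1051, 0.4426]
eef_rot: [0.264, -0.032, 0.964, 0.008]
ft_force: [0.0, -0.5, 0.0]
gripper_width: 0.0851
```

```bash
python3 look.py e1
```

```text
26.95 [ 0.  -0.5  0. ] 0.08508130531844989 [ -1.    3.  281.2]
rot err [-0.0013  0.0104  0.0011]
```

View pics/e1.png

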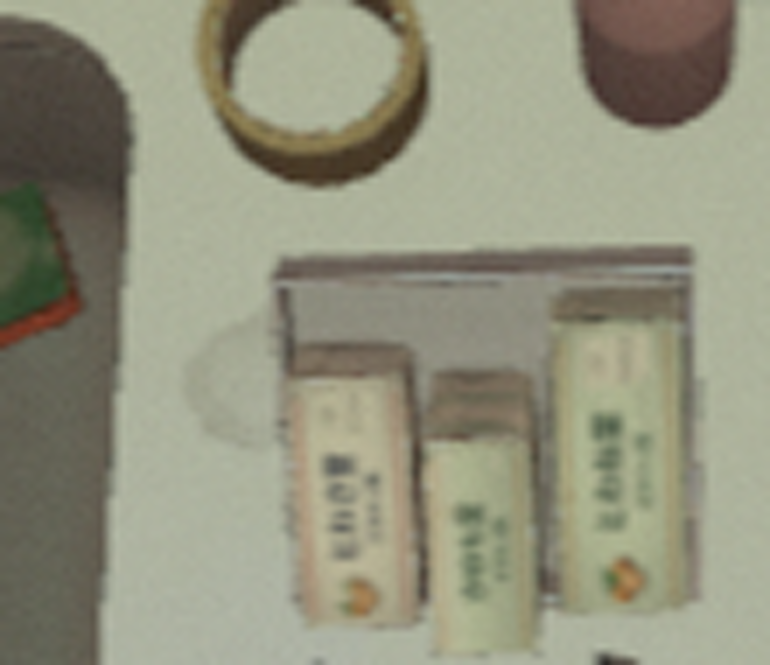

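View pics/e1s.png

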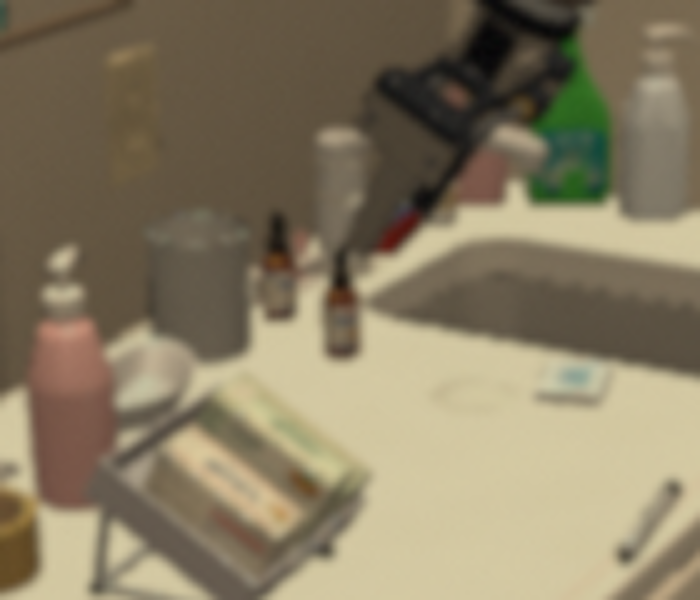

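```bash
cat > ov.py <<'E'
from h import *
R,t=trayT(TR)
for n,(x0,y0,w,h,s) in {"top":(170,145,85,75,9),"side":(200,150,80,70,9)}.items():
    c=capture(n); im=crop(c,"pics/a.png",x0,y0,w,h,s)
    cv2.imwrite(f"pics/raw_{n}.png",im)
    # global pixel bias from tray network/finger checks
    for (w_,l_,h_,x,y,col) in((.055,.123,.054,-.0045,-.0505,(0,255,0)),(.05,.106,.064,-.013,.053,(255,0,0)),(.046,.09,.089,-.021,.003,(0,0,255))):
        drawbox(im,c,(box(l_,w_,h_)+[x,y,0])@R.T+t,x0,y0,s,col)
    cv2.imwrite(f"pics/ov_{n}.png",im)
E
python3 ov.py
```

```text
(no output)
```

View pics/ov_top.png

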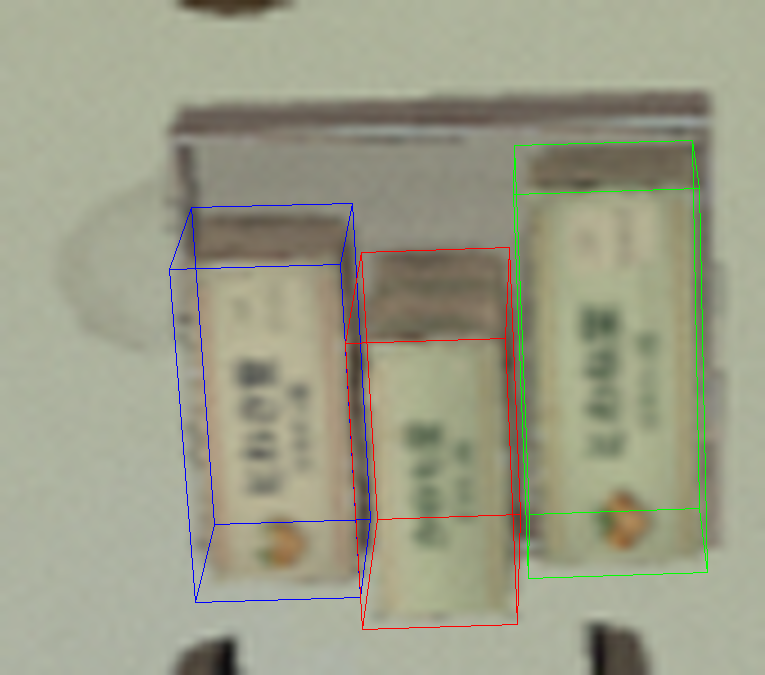

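View pics/ov_side.png

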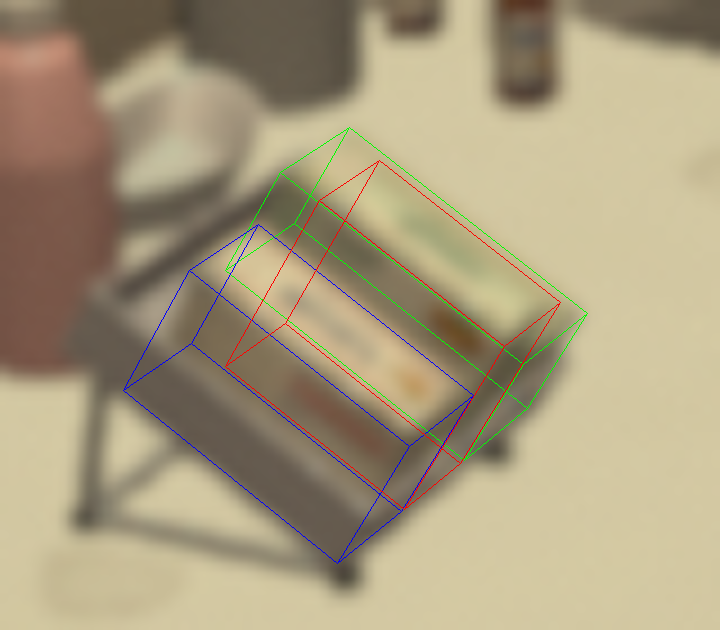

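View pics/raw_side.png

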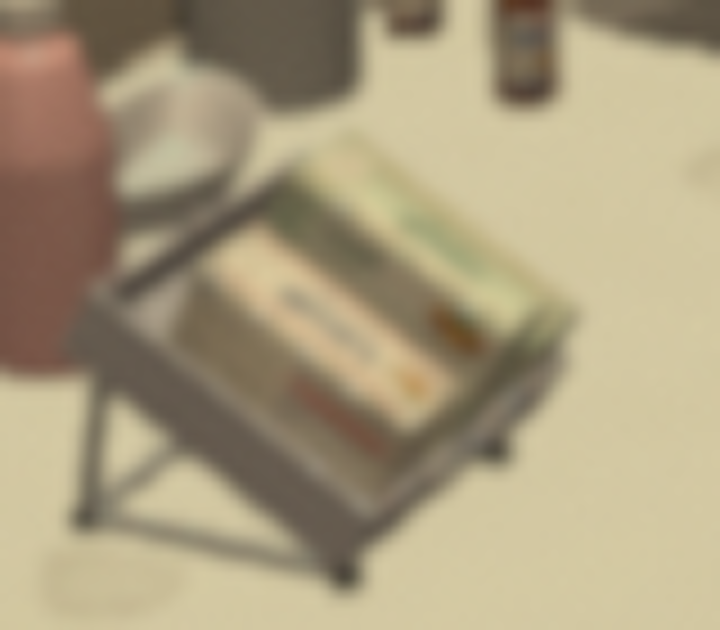

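```bash
cat > ov2.py <<'E'
from h import *
R,t=trayT(TR)
import sys
sh={"top":np.array([1.2,-0.5]),"side":np.array([2.4,-2.1])}
for n,(x0,y0,w,h,s) in {"top":(170,145,85,75,9),"side":(200,155,70,60,11)}.items():
    c=capture(n); im=crop(c,"pics/a.png",x0,y0,w,h,s)
    o=np.array([x0,y0])-sh[n]
    drawbox(im,c,box(.14,.164,.03)@R.T+t,o[0],o[1],s,(255,255,0))
    drawbox(im,c,box(.132,.156,.03)@R.T+t,o[0],o[1],s,(255,255,255))
    for (w_,l_,h_,x,y,col) in((.055,.123,.054,-.0045,-.0505,(0,255,0)),(.05,.106,.064,-.013,.053,(255,0,0)),(.046,.09,.089,-.021,.003,(0,0,255))):
        drawbox(im,c,(box(l_,w_,h_)+[x,y,0])@R.T+t,o[0],o[1],s,col)
    cv2.imwrite(f"pics/ov2_{n}.png",im)
E
python3 ov2.py
```

```text
(no output)
```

View pics/ov2_top.png

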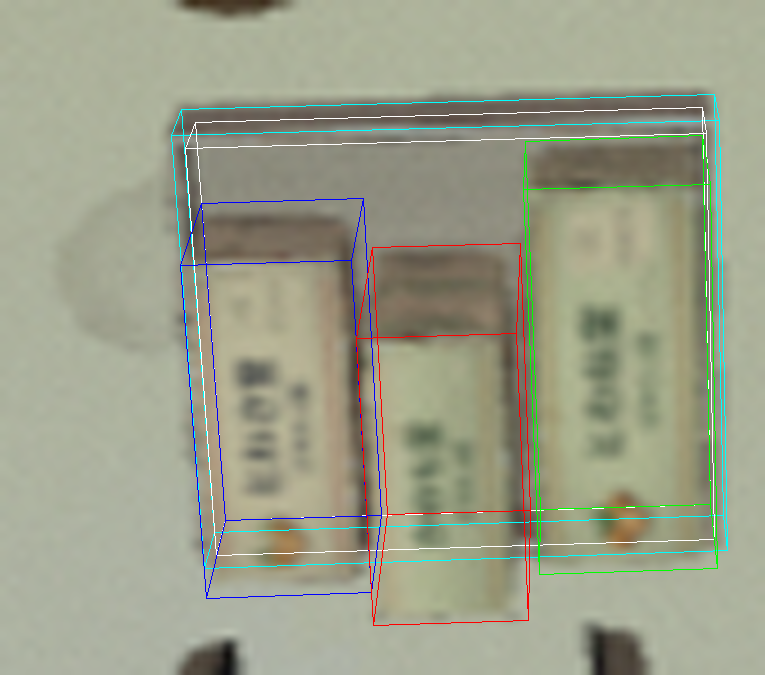

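View pics/ov2_side.png

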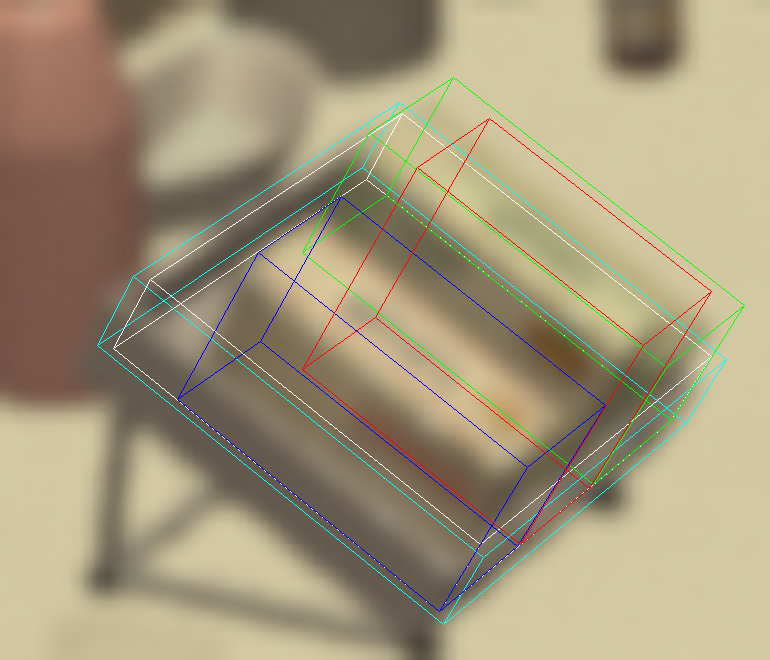

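```bash
python3 - <<'E'
from h import *
R,t=trayT(TR); c=capture("top")
def span(l,h,x,y,z,tilt=0):
    P=np.array([[l/2,0,0],[l/2,0,h],[-l/2,0,h]])@ry(tilt).T+[x,y,z]
    q=proj(c,P@R.T+t); return (q[1,1]-q[0,1]).round(2),(q[2,1]-q[1,1]).round(2),q.round(1).tolist()
for x,y,z in((-.005,.003,.083),(-.005,.003,.056),(-.005,.003,.010)): print(span(.09,.089,x,y,z))
for ti in(-.06,0,.06): print(ti,span(.09,.089,-.021,.003,0,ti))
print("mid held",span(.106,.064,-.005,.047,.1),"now",span(.106,.064,-.013,.053,0))
# column profiles now
g=cv2.cvtColor(c["img"],cv2.COLOR_RGB2GRAY).astype(int)
for u in(212,214,218,220,222,198,202,240): print(u,g[165:218,u].tolist())
E
for f in t5 t6 t7 e1; do python3 -c "
import cv2;im=cv2.imread('pics/$f.png',0);import numpy as np
x=int((218-150)*7);print('$f',[int(v) for v in im[330:560,x-25:x+25].mean(1)[::7]])"; done
```

```text
(np.float64(11.37), np.float64(34.54), [[216.6, 175.8], [215.3, 187.2], [217.1, 221.7]])
(np.float64(10.78), np.float64(33.74), [[217.0, 172.7], [215.7, 183.5], [217.5, 217.2]])
(np.float64(9.86), np.float64(32.46), [[217.5, 167.8], [216.4, 177.7], [218.0, 210.1]])
-0.06 (np.float64(12.08), np.float64(30.9), [[217.9, 172.6], [216.9, 184.7], [218.6, 215.6]])
0 (np.float64(10.09), np.float64(31.82), [[217.9, 172.3], [216.8, 182.4], [218.4, 214.2]])
0.06 (np.float64(8.08), np.float64(32.61), [[217.9, 172.0], [216.8, 180.1], [218.3, 212.7]])
mid held (np.float64(8.12), np.float64(40.46), [[198.9, 175.3], [196.8, 183.5], [199.6, 223.9]]) now (np.float64(6.84), np.float64(37.0), [[199.7, 167.3], [197.9, 174.2], [200.4, 211.2]])
212 [136, 137, 142, 142, 140, 142, 141, 136, 112, 114, 114, 103, 102, 115, 113, 116, 109, 109, 165, 165, 170, 169, 170, 170, 169, 171, 169, 167, 164, 167, 169, 168, 168, 168, 169, 167, 164, 165, 166, 167, 167, 168, 167, 166, 163, 166, 163, 162, 154, 172, 175, 175, 175]
214 [138, 141, 139, 140, 139, 142, 140, 126, 96, 101, 106, 106, 111, 118, 118, 109, 106, 100, 159,
[... 1738 characters left out ...]
175, 174, 175, 176, 178, 176, 131, 88, 76]
t5 [138, 139, 140, 141, 140, 134, 138, 137, 139, 126, 99, 94, 106, 102, 94, 103, 113, 113, 96, 97, 108, 138, 157, 162, 162, 162, 161, 160, 162, 162, 160, 143, 131]
t6 [136, 138, 140, 141, 139, 135, 137, 107, 92, 105, 102, 95, 102, 113, 112, 96, 97, 123, 141, 156, 162, 163, 163, 161, 161, 162, 162, 152, 135, 127, 132, 135, 138]
t7 [138, 135, 103, 92, 103, 99, 98, 109, 112, 100, 99, 117, 141, 159, 164, 164, 163, 163, 162, 163, 161, 145, 130, 125, 138, 141, 137, 146, 112, 82, 77, 64, 124]
e1 [138, 139, 141, 142, 141, 132, 101, 95, 106, 101, 101, 111, 114, 103, 99, 105, 139, 160, 165, 166, 166, 166, 166, 166, 164, 146, 129, 129, 143, 146, 140, 150, 147]
```

Run:
```python
import cv2
from h import *
R,t=trayT(TR); c=capture("top")
def edges(f,u,x0,y0,s,r0,r1):
    im=cv2.imread(f"pics/{f}.png",0).astype(float); x=int((u-x0+.5)*s)
    p=im[:,x-18:x+18].mean(1); p=cv2.GaussianBlur(p[:,None],(1,9),0)[:,0]; d=np.diff(p)
    a,b=int((r0-y0)*s),int((r1-y0)*s)
    n=a+d[a:b].argmin(); m=n+d[n:min(b,n+14*s)].argmax()
    f2=lambda v:(v+1)/s-.5+y0
    return round(f2(n),2),round(f2(m),2),round((m-n)/s,2)
def model(l,h,x,y,z):
    q=proj(c,(np.array([[l/2,0,0],[l/2,0,h]])+[x,y,z])@R.T+t); return q[:,1].round(2),(q[1,1]-q[0,1]).round(2)
for u in(196,200,204): print("m3 held",edges("m3",u,150,120,7,172,192))
print(model(.106,.064,-.005,.047,.1))
for u in(196,200,204): print("m4 held",edges("m4",u,150,120,7,160,182))
print(model(.106,.064,-.005,.047,.003))
for u in(196,200,204): print("e1 mid",edges("e1",u,150,120,7,162,182))
print(model(.106,.064,-.013,.053,.0))
for u in(234,238,242): print("e1 low",edges("e1",u,150,120,7,154,172))
print(model(.123,.054,-.0045,-.0505,.0))
for u in(218,222,226,230): print("low init",edges("trayz",u,180,145,8,154,175))
print(model(.123,.054,-.0045,-.011,.0))
for u in(214,218,222): print("e1 tall",edges("e1",u,150,120,7,166,188))
print(model(.09,.089,-.021,.003,.0))
```

```text
m3 held (np.float64(179.5), np.float64(185.5), np.float64(6.0))
m3 held (np.float64(179.36), np.float64(185.5), np.float64(6.14))
m3 held (np.float64(179.64), np.float64(185.5), np.float64(5.86))
(array([175.34, 183.46]), np.float64(8.12))
m4 held (np.float64(166.64), np.float64(172.21), np.float64(5.57))
m4 held (np.float64(166.64), np.float64(171.79), np.float64(5.14))
m4 held (np.float64(166.64), np.float64(171.64), np.float64(5.0))
(array([164.81, 171.54]), np.float64(6.73))
e1 mid (np.float64(168.36), np.float64(173.5), np.float64(5.14))
e1 mid (np.float64(168.36), np.float64(173.5), np.float64(5.14))
e1 mid (np.float64(168.36), np.float64(173.36), np.float64(5.0))
(array([167.34, 174.18]), np.float64(6.84))
e1 low (np.float64(154.93), np.float64(165.64), np.float64(10.71))
e1 low (np.float64(154.79), np.float64(157.5), np.float64(2.71))
e1 low (np.float64(154.64), np.float64(157.36), np.float64(2.71))
(array([160.39, 165.76]), np.float64(5.38))
low init (np.float64(155.38), np.float64(158.5), np.float64(3.12))
low init (np.float64(155.25), np.float64(158.5), np.float64(3.25))
low init (np.float64(155.0), np.float64(165.62), np.float64(10.62))
low init (np.float64(155.0), np.float64(165.5), np.float64(10.5))
(array([160.79, 166.2 ]), np.float64(5.41))
e1 tall (np.float64(172.36), np.float64(182.5), np.float64(10.14))
e1 tall (np.float64(172.36), np.float64(182.36), np.float64(10.0))
e1 tall (np.float64(172.21), np.float64(181.79), np.float64(9.57))
(array([172.27, 182.37]), np.float64(10.09))
```

Run:
```python
from h import *
R,t=trayT(TR); s=capture("side"); c=capture("top")
g=cv2.GaussianBlur(cv2.cvtColor(s["img"],cv2.COLOR_RGB2GRAY),(3,3),0).astype(float)
def fitline(A,B,sgn,win=4):
    A,B=proj(s,np.array([A,B])@R.T+t); d=(B-A)/np.linalg.norm(B-A); n=np.array([-d[1],d[0]]) # n points right/down
    pts=[]
    for f in np.linspace(.12,.88,30):
        q=A+(B-A)*f; k=np.arange(-win,win+.01,.1)
        v=cv2.remap(g.astype(np.float32),(q[0]+k*n[0])[None].astype(np.float32),(q[1]+k*n[1])[None].astype(np.float32),cv2.INTER_LINEAR)[0]
        dv=np.gradient(v)*sgn; i=dv.argmax(); pts.append((f*np.linalg.norm(B-A),k[i]))
    pts=np.array(pts); 
    for _ in range(3):
        p=np.polyfit(pts[:,0],pts[:,1],1); r=np.abs(np.polyval(p,pts[:,0])-pts[:,1]); pts=pts[r<max(.5,2*np.median(r))]
    return "offset %.2f px, angle %.4f rad n=%d"%(np.polyval(p,np.linalg.norm(B-A)/2),p[0],len(pts))
def edges(l,w,h,x,y): return (x+l/2,y+w/2,h),(x-l/2,y+w/2,h)
print("rim outer L",fitline((.07,.082,.03),(-.07,.082,.03),-1))
print("mid top L ",fitline(*edges(.106,.05,.064,-.013,.053),-1))
print("tall top L",fitline(*edges(.09,.046,.089,-.021,.003),-1))
A,B=(.057-.0045,-.078,.054),(-.057-.0045,-.078,.054)
print("low top R ",fitline(A,B,-1),fitline(A,B,1))
for th in("carton_low","carton_mid","carton_tall"):
    for n in("top","side"):
        print(th,n,[(r["conf"],((R.T@(np.array(r["centre"])-t))*1000).round(1).tolist()) for r in spotter.spot_point(th,n)[:2]])
```

```text
rim outer L offset 0.44 px, angle 0.0105 rad n=26
mid top L  offset -0.80 px, angle 0.0070 rad n=26
tall top L offset -0.66 px, angle 0.0057 rad n=25
low top R  offset 0.13 px, angle -0.0015 rad n=22 offset 3.78 px, angle -0.0190 rad n=20
carton_low top [(0.63, [-5.2, -53.2, 1.7])]
carton_low side [(0.6, [-0.3, -50.7, 0.6])]
carton_mid top [(0.91, [-14.1, 48.3, -1.2])]
carton_mid side [(0.65, [-13.8, 54.9, 0.6]), (0.58, [0.6, 0.3, -2.2])]
carton_tall top [(0.67, [-17.3, 0.1, -1.5])]
carton_tall side [(0.71, [-22.2, 5.5, -1.9])]
```

Run:
```python
from h import *
print(ctrl.observe()["clock"]); print(ctrl.job_done())
```

```text
27.75
the job is handed in; nothing more can be done
None
```

All three cartons are in the tray, the gripper is clear of them, and I handed the job in at 27.8 s. `job_done` gives no verdict, so what follows is from my own checks.

**What I did**
- I gripped the low carton where it stood and slid it against the right wall, feeling about 17 N at contact.
- I set the mid carton on the tray floor and closed it up to the left wall, feeling about 13 N.
- I lowered the tall carton into the gap between them, held by its top, until it touched the floor at the expected height. I then released it and lifted clear.

**Last checks**
- **Tilt:** In the side view, the top edges of the mid and tall cartons run parallel to the tray rim within about 0.005 rad. The low carton's edge is within about 0.012 rad.
- **Position:** The networks put the undersides within 2 mm of the floor. Across the tray the low carton is at about -52 mm, the tall at about +3 mm and the mid at about +52 mm. Along the slope they are at about -3, -20 and -14 mm, all within limits. The tall and mid cartons slid down onto the lower wall after release.
- **Bystanders:** I saw nothing touched, but I did not re-measure their positions at the end.

**What disagreed**
- In the top view, the back faces of the low and mid cartons measured about 1.5 pixels shorter than the model, which could mean a slight tilt of the mid one. The first picture, before anything had moved, showed the same for the low carton. The side view shows no tilt either, so I put it down to image bias.
- The two cameras differed by up to about 7 mm on the sideways position of the mid carton (48 against 55 mm).

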